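# Demould the cast marker caddy and stock it

### The job

The stone caddy in the two-part mould has cured: take the upper half off and put it aside, lift the caddy out and stand it squarely in the middle of the black rubber mat, lengthways along it. Close the empty mould again with the upper half seated flush on the lower one, and drop every paint marker lying on the bench into the caddy, cap down, one to a pocket. Do not tip the caddy over and leave the other tools where they are.

Things in the scene. Friction and masses are not known exactly. Their poses are not given: they have to be found in the camera images.
- mould_lower: lower mould half, screwed to the bench: plywood block 80 (x) by 204 (y) by 55 mm high, foot battens 12 mm high sticking out 25 mm on both long sides. Blue-green lined cavity 47 by 171 mm, open at the top, floor 15 mm above the bench. Origin: centre of the underside; y along its length, z up
- mould_upper: loose upper mould half, 0.45 kg: plywood, 80 (x) by 204 (y) by 43 mm high, hollow below (49 by 173 mm, 31 mm deep, over the top of the cast with 2.5 mm play), red bar handle on top. Starts on the lower half, edges flush; no pegs or latches, lifts straight up. Origin: centre of the underside (on the lower half's top, 55 mm up, when closed); y along its length, z up
- upper_handle (a point): middle of the red bar handle: bar 14 mm thick (x), 100 mm long (y), 16 mm high; this point is 79 mm above the underside of the upper half, with 28 mm free under the bar. Axes as mould_upper
- caddy: the casting: pale stone block 44 (x) by 168 (y) by 70 mm high, 0.5 kg, four open pockets in a row along y in its top. Starts upright on the lower half's cavity floor (1.5 mm play, not stuck), hidden until the upper half is off, then its upper 30 mm stand clear. Origin: centre of the underside; y along the row, z up; same both ways round
- mat: black rubber mat 100 (x) by 200 (y) by 4 mm thick, fixed flat on the bench. Origin: centre of the underside; y along its length
- pocket0 (a point): centre of the mouth of pocket 0 of the caddy, at its top face: pocket 24 mm square, 60 mm deep (flat floor 10 mm above the caddy's underside), pockets at 40 mm pitch along the caddy's y (this one at y = -60 mm), side walls 10 mm, webs 16 mm. Axes as caddy
- pocket1 (a point): centre of the mouth of pocket 1 of the caddy, at its top face: pocket 24 mm square, 60 mm deep (flat floor 10 mm above the caddy's underside), pockets at 40 mm pitch along the caddy's y (this one at y = -20 mm), side walls 10 mm, webs 16 mm. Axes as caddy
- pocket2 (a point): centre of the mouth of pocket 2 of the caddy, at its top face: pocket 24 mm square, 60 mm deep (flat floor 10 mm above the caddy's underside), pockets at 40 mm pitch along the caddy's y (this one at y = 20 mm), side walls 10 mm, webs 16 mm. Axes as caddy
- pocket3 (a point): centre of the mouth of pocket 3 of the caddy, at its top face: pocket 24 mm square, 60 mm deep (flat floor 10 mm above the caddy's underside), pockets at 40 mm pitch along the caddy's y (this one at y = 60 mm), side walls 10 mm, webs 16 mm. Axes as caddy
- marker_red: paint marker with a red cap: square rod 18 mm thick with rounded corners, 140 mm long, 35 g; white barrel with a thin red ring and a black plug at the tail, red cap of 48 mm at the other end. Lies flat on the bench, cap roughly towards the robot; does not roll away. Origin: middle of its axis; x towards the cap (cap end at +70 mm, tail at -70 mm). May be absent
- marker_blue: paint marker with a blue cap: square rod 18 mm thick with rounded corners, 140 mm long, 35 g; white barrel with a thin blue ring and a black plug at the tail, blue cap of 48 mm at the other end. Lies flat on the bench, cap roughly towards the robot; does not roll away. Origin: middle of its axis; x towards the cap (cap end at +70 mm, tail at -70 mm). May be absent
- marker_yellow: paint marker with a yellow cap: square rod 18 mm thick with rounded corners, 140 mm long, 35 g; white barrel with a thin yellow ring and a black plug at the tail, yellow cap of 48 mm at the other end. Lies flat on the bench, cap roughly towards the robot; does not roll away. Origin: middle of its axis; x towards the cap (cap end at +70 mm, tail at -70 mm). May be absent
- marker_green: paint marker with a green cap: square rod 18 mm thick with rounded corners, 140 mm long, 35 g; white barrel with a thin green ring and a black plug at the tail, green cap of 48 mm at the other end. Lies flat on the bench, cap roughly towards the robot; does not roll away. Origin: middle of its axis; x towards the cap (cap end at +70 mm, tail at -70 mm). May be absent
- glue_bottle: glue bottle, 60 mm across, 170 mm tall; a bystander to be left where it is. Origin on its underside
- resin_cup: white mixing cup, 76 mm across, 85 mm tall; a bystander to be left where it is. Origin on its underside
- sanding_block: cork sanding block 66 by 106 by 33 mm; a bystander to be left where it is. Origin on its underside
- tape_measure: yellow tape measure 68 by 36 by 62 mm; a bystander to be left where it is. Origin on its underside
- try_square: try square lying flat: dark wooden stock 20 by 115 by 16 mm, steel blade 150 by 30 mm; a bystander to be left where it is. Origin on its underside
Mind the look-alikes: they are no part of the job. Leave any turquoise look-alike of the marker_red alone.

How it is judged:
By the outcome, as a careful person would: the job done as asked, in the order asked, and still so for the second after the job is handed in, with the robot touching nothing.
Of marker_red, marker_blue, marker_yellow, marker_green only 3 to 4 are there at a start; the rules pass over those that are not, and their reading is None.
At some moment in a run one of marker_red, marker_blue, marker_yellow, marker_green may be knocked a few centimetres aside while the robot is not near it.
It also fails if it takes over 210 s, if anything falls off the work surface, if the arm or the gripper's body presses on something with over 40 N, if the wrist force passes 120 N, or if a joint passes its speed limit or range.

### The arm

A 6-joint arm with a two-finger parallel gripper is mounted at the origin on the work surface. World frame = base frame: x ahead of the robot, y to its left, z up, the work surface at z = 0. Lengths are in m, angles in rad, forces in N, time in s.
With the tool pointing down it reaches from about 0.275 to 0.825 m from the base axis. Payload 4.9 kg.
Tool frame: the origin (TCP) lies between the finger pads; the fingertips stand 8 mm ahead of it and the grasp point (between the pads) lies 11 mm behind it; z points along the fingers, y is the line along which they close (so a half turn about z gives the same grasp; the last joint's range is limited). The gripper opens to 85 mm and grips with 20 to 120 N. Pads are 22 mm wide; open, the fingers measure 114 mm over their backs; the gripper's body (76 mm by 85 mm) begins 54 mm behind the grasp point. The pads swing forward as they close: fully open they stand 13 mm farther back than shut.
Start: joints at [-1.285, 0.326, -0.193, 1.052, 0, 1.437], TCP at [0.224, -0.502, 0.239] pointing down, gripper open.
Joint ranges: [-2.65, 2.65], [-0.97, 1.79], [-1.3, 1.35], [-1.93, 2.1], [-1.47, 1.37], [-3.14, 3.14]. Speed limits (rad/s): [2.57, 2.57, 3.14, 3.14, 3.14, 3.14].

### API

Orientations are given as a unit quaternion [x, y, z, w].
In Python, from station import * gives the robot as it stands.
- The arm moves only by the tool arm_command, never from a script. Its arguments are lists of equal length, an entry for each row: "xyz": the shift along the tool's x, y, z in cm, a list of three; "twist": the turn, a rotation vector about the tool's x, y, z in degrees, a list of three; "hand": the finger opening in cm, from 0 to 8.54. In form: {"xyz": [[x, y, z], ...], "twist": [[ax, ay, az], ...], "hand": [hand, ...]}. A call has 1 to 8 rows; each row shifts and turns the commanded pose from where the row before left it, along the tool's axes as they then stand; what a row does not reach is not made up. A row lasts 1/10 s, in which the tool goes at most 50 mm and 8.59 degrees, less where a joint would pass 70% of its speed; a pose out of reach is approached as far as the arm can. A call with a gripper value outside its range is refused whole. The fingers move at their own pace and stop on an object; "squeeze" is the grip in N (left out, the last holds). Time passes only in rows, so rows that do not move let the fingers close. It gives the time, the measured TCP pose, the force, the opening and the grip force at its end, in the units of the state.
- sense(): the state, without advancing time (a new reading comes with each control period).
- snapshot(name): name is "side" or "top" or "wrist"; returns a dict with "image" (400x640x3 uint8, red, green, blue), "fx", "fy", "cx", "cy" (pixels), "R" (3x3) and "t" (3): a world point X has camera coordinates R X + t. Camera axes: x right, y down, z forward; pixel columns grow to the right and rows downward; lengths in m; the calibration is good to about 2 mm. A picture is of the moment at which its call begins. There is no depth.
- job_done(): hands the job in; it is judged then, once.
Trained networks look in a picture, given as the dict that the camera call returned (one of the last four; its "shot" number tells which), for a name from the list of things; names that differ only in an ending like _2 or _b are one class to them, and where a whole thing is asked for, a point or a joint stands for the part that bears it (a point fixed in the world has none). Each returns a list of dicts, best first, with "p" (0 to 1); they miss things now and then, are a little off and sometimes report something else, mostly with a low value. They report only what shows in the picture. A call takes as long as a camera call. They do not tell look-alikes from the thing itself.
- cut_out(picture, target): "region" (400x640 bool, what is visible of it) and "extent" ([left, top, right, bottom] in pixels, round what is visible of it).
The state is a dict: "clock": time; "joint_positions": joint angles; "dq": joint speeds; "joint_efforts": joint torques, N m; "eef_pos": TCP position; "tool_rot": TCP orientation; "wrist_force": force on the tool from outside, world axes, zero at the start; "moment": the same for the moment, N m; "width": finger opening in m; "grip_force": force on a finger pad.
Only numpy, scipy, OpenCV 4.12 (cv2) and the standard library are available. Lean on these libraries where they do the work, as an engineer would, in place of code of your own. Each camera call takes 0.05 s, during which the arm holds its last target. There are 200 camera calls.

## Working session

There is one attempt and no reset: what is moved stays moved. The work goes in short steps, Python scripts to look and compute and a tool call to move; the robot and the scene stay as the last step left them, time stands still between calls to the robot, and variables do not carry over. Pictures are saved under pics/ and viewed, at most 14 in all, crops included, and the job is handed in when it is done.

Besides the shell and the picture viewer there is one more tool, called after ">>>" as name(argument=value, ...) on one line, values as JSON. arm_command: Moves the arm, as the interface text tells. Its arguments: {"type":"object","properties":{"xyz":{"type":"array"},"twist":{"type":"array"},"hand":{"type":"array"},"squeeze":{"type":"number"}},"required":["xyz","twist","hand"]}

```bash
mkdir -p pics; cat > h.py <<'E'
from station import *
import numpy as np, cv2
from scipy.spatial.transform import Rotation as Ro
def save(p,name,crop=None,scale=1):
    im=p["image"][:,:,::-1]
    if crop: l,t,r,b=crop; im=im[t:b,l:r]
    im=cv2.resize(im,None,fx=scale,fy=scale,interpolation=cv2.INTER_CUBIC)
    cv2.imwrite("pics/"+name,im)
def px2w(p,u,v,z):
    R=np.array(p["R"]);t=np.array(p["t"]);d=R.T@np.array([(u-p["cx"])/p["fx"],(v-p["cy"])/p["fy"],1.]);c=-R.T@t
    return c+d*(z-c[2])/d[2]
def w2px(p,X):
    c=np.array(p["R"])@np.array(X)+np.array(p["t"]);return np.array([p["fx"]*c[0]/c[2]+p["cx"],p["fy"]*c[1]/c[2]+p["cy"]])
def rect(p,reg,z):
    c,_=cv2.findContours(reg.astype(np.uint8),cv2.RETR_EXTERNAL,cv2.CHAIN_APPROX_NONE)
    c=max(c,key=cv2.contourArea)[:,0]
    w=np.array([px2w(p,u,v,z)[:2] for u,v in c])*1000
    (cx,cy),(a,b),th=cv2.minAreaRect(w.astype(np.float32))
    if a<b: a,b,th=b,a,th+90
    return [round(float(k),1) for k in (cx,cy,a,b,(th+90)%180-90)]
def st():
    s=sense();R=Ro.from_quat(s["tool_rot"]);print("t",round(s["clock"],2),"tcp",np.round(np.array(s["eef_pos"])*1000,1),"\nR",np.round(R.as_matrix(),3).tolist(),"F",np.round(s["wrist_force"],1),"w",round(s["width"]*1000,1),"g",s["grip_force"],"q",np.round(s["joint_positions"],2));return s
E
cat > a.py <<'E'
from h import *
st()
T=snapshot("top");S=snapshot("side")
save(T,"top0.png",scale=1.25);save(S,"side0.png",scale=1.25)
for n,z in [("mould_lower",.012),("mould_upper",.098),("upper_handle",.142),("mat",.004),("marker_red",.018),("marker_blue",.018),("marker_yellow",.018),("marker_green",.018),("glue_bottle",0.17),("resin_cup",.085),("sanding_block",.033),("tape_measure",.062),("try_square",.01)]:
    for d in cut_out(T,n):
        if d["p"]>.2: print(n,round(d["p"],2),d["extent"],rect(T,d["region"],z))
print("cam",-T["R"].T@T["t"],-S["R"].T@S["t"])
E
python3 a.py
```

```text
t 0.0 tcp [ 224.  -501.7  238.5] 
R [[0.913, 0.408, -0.001], [0.408, -0.913, 0.002], [0.0, -0.002, -1.0]] F [ 0.6 -0.1  0.2] w 85.5 g 0.0 q [-1.29  0.33 -0.19  1.05 -0.    1.44]
mould_lower 0.83 [404.5, 171.8, 476.8, 229.1] [487.1, -287.2, 130.5, 37.8, 15.6]
mould_lower 0.69 [233.0, 104.1, 274.0, 125.9] [745.2, 177.5, 111.3, 74.8, -86.6]
mould_upper 0.69 [411.3, 174.8, 495.6, 219.0] [509.8, -365.9, 214.0, 81.2, -73.9]
upper_handle 0.95 [409.9, 174.1, 494.2, 222.2] [503.9, -351.1, 208.8, 80.4, -73.6]
upper_handle 0.29 [175.4, 117.0, 228.9, 177.6] [621.7, 296.8, 151.1, 104.6, -61.6]
mat 0.9 [292.4, 148.5, 365.4, 193.9] [585.3, -40.5, 203.4, 104.2, 77.5]
marker_red 0.85 [135.2, 193.4, 180.5, 225.5] [465.4, 433.6, 145.8, 22.1, 58.6]
marker_red 0.71 [230.7, 191.4, 241.3, 241.6] [458.6, 214.2, 132.9, 19.7, 5.4]
marker_red 0.55 [173.0, 295.0, 224.7, 310.4] [213.7, 313.1, 140.7, 22.3, 80.4]
marker_yellow 0.74 [417.1, 261.4, 445.7, 283.7] [305.0, -327.3, 80.2, 39.6, 72.6]
marker_yellow 0.28 [409.7, 172.6, 492.9, 221.5] [516.0, -390.9, 228.2, 86.0, -73.8]
marker_green 0.56 [261.7, 207.8, 271.0, 257.3] [412.5, 129.4, 137.8, 22.6, -2.3]
marker_green 0.39 [358.2, 92.8, 383.9, 120.6] [773.6, -168.8, 96.4, 64.4, -17.6]
glue_bottle 0.69 [361.7, 88.1, 384.7, 122.3] [729.4, -149.5, 86.2, 52.9, -25.7]
glue_bottle 0.64 [232.7, 189.7, 242.1, 240.2] [450.8, 187.5, 118.5, 17.2, 3.8]
resin_cup 0.85 [292.0, 86.7, 320.0, 116.6] [765.7, 21.7, 79.8, 77.5, 45.6]
sanding_block 0.88 [232.8, 102.9, 273.4, 128.3] [737.9, 175.2, 107.1, 71.8, -88.6]
tape_measure 0.87 [416.0, 261.9, 443.5, 284.6] [307.3, -315.6, 77.6, 36.1, 75.0]
try_square 0.58 [174.9, 115.7, 231.2, 175.8] [649.8, 332.7, 169.5, 117.3, -63.0]
cam [ 0.4047011  -0.00559413  1.24746544] [0.42545711 0.66794609 0.72923091]
```

View pics/top0.png

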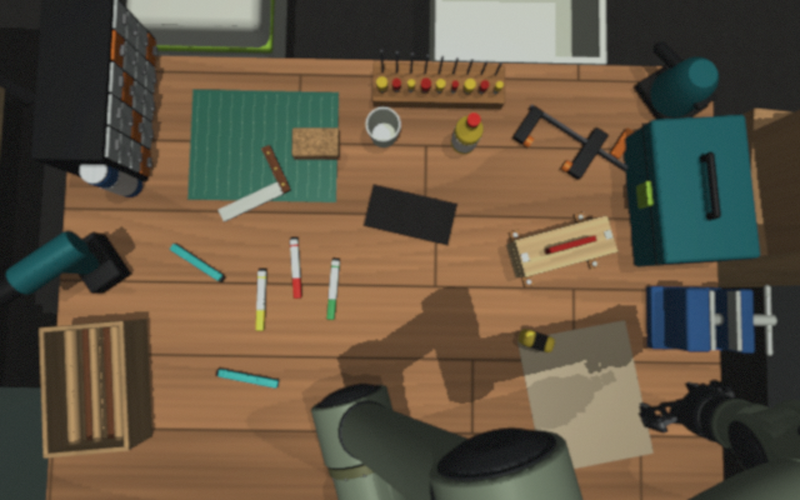

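View pics/side0.png

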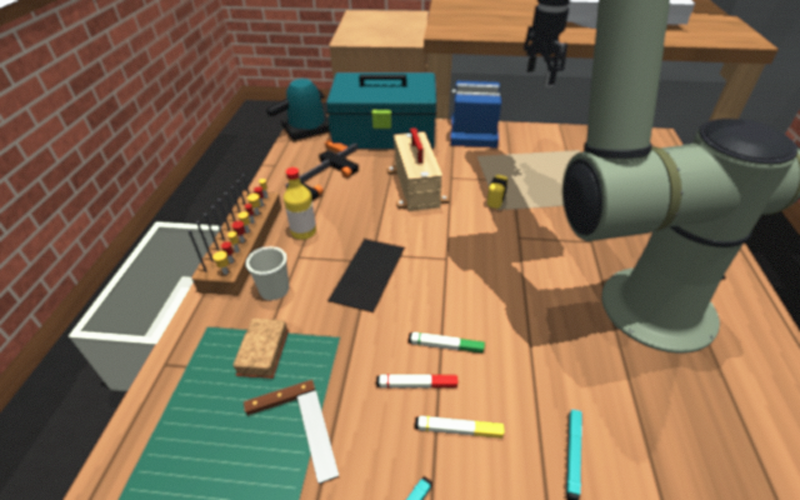

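The top picture shows the mould at (457,195), the mat at (328,170) and three candidate markers: red (236,214), yellow (209,239) and green (267,231), all in native pixels. All three have white barrels, which fits the description. The two all-turquoise rods at (157,209) and (198,302) are look-alikes. I see no blue marker. The resin cup, glue bottle, cork block, tape measure and try square are also visible. I'm moving over the mould now.

>>> arm_command(xyz=[[4,0,-2],[4,-0.5,-2],[4.5,-0.5,-2],[4.5,-0.5,0],[4.5,-0.5,0],[4.5,-0.5,0],[4,-0.5,0],[2,-0.5,0]], twist=[[0,0,0],[0,0,0],[0,0,0],[0,0,0],[0,0,0],[0,0,0],[0,0,0],[0,0,0]], hand=[8.5,8.5,8.5,8.5,8.5,8.5,8.5,8.5])

```text
clock: 1.55
eef_pos: [0.5047, -0.3379, 0.299]
tool_rot: [0.978, 0.21, 0.0, -0.0]
wrist_force: [-0.3, -0.2, -0.3]
width: 0.085
grip_force: 0.0
```

>>> arm_command(xyz=[[0,0,0],[0,0,0],[0,0,0],[0,0,0],[0,0,0],[0,0,0],[0,0,0],[0,0,0]], twist=[[0,0,-8],[0,0,-8],[0,0,-8],[0,0,-8],[0,0,-8],[0,0,-8],[0,0,-8],[0,0,-8]], hand=[8.5,8.5,8.5,8.5,8.5,8.5,8.5,8.5])

```text
clock: 2.35
eef_pos: [0.5021, -0.3398, 0.2992]
tool_rot: [0.717, 0.697, -0.0, -0.0]
wrist_force: [-0.1, -0.2, -0.4]
width: 0.085
grip_force: 0.0
```

```bash
cat >> h.py <<'E'
def go(s,xyz,yaw=None,tilt=0):
    "shift (cm, tool axes) and rotvec (deg) to world mm target; tilt = degrees the tool points ahead from straight down"
    R=Ro.from_quat(s["tool_rot"]);d=R.inv().apply(np.array(xyz)-np.array(s["eef_pos"])*1000)/10
    print("shift cm",np.round(d,2),end=" ")
    if yaw is not None:
        c,n=np.cos(np.radians(yaw)),np.sin(np.radians(yaw))
        G=Ro.from_matrix([[c,n,0],[n,-c,0],[0,0,-1]])
        print("twist deg",np.round((R.inv()*G).as_rotvec(degrees=True),2),end="")
    print()
def tri(P):
    "least squares point from [(pic,u,v)]"
    A=np.zeros((3,3));b=np.zeros(3)
    for p,u,v in P:
        c=-p["R"].T@p["t"];d=p["R"].T@np.array([(u-p["cx"])/p["fx"],(v-p["cy"])/p["fy"],1]);d/=np.linalg.norm(d)
        M=np.eye(3)-np.outer(d,d);A+=M;b+=M@c
    return np.linalg.solve(A,b)*1000
def red(p,lo=2.2):
    im=p["image"].astype(float);return (im[...,0]>90)&(im[...,0]>lo*im[...,1])&(im[...,0]>lo*im[...,2])
E
cat > b.py <<'E'
from h import *
s=st();W=snapshot("wrist");T=snapshot("top")
save(W,"w1.png",scale=1.25)
print("wcam",-W["R"].T@W["t"])
for n in ("upper_handle","mould_upper","mould_lower"):
  for p,k in ((W,"W"),(T,"T")):
    for d in cut_out(p,n)[:2]:
        z={"upper_handle":.142,"mould_upper":.098,"mould_lower":.012}[n]
        print(n,k,round(d["p"],2),np.round(d["extent"]),rect(p,d["region"],z))
print("red W",rect(W,red(W),.142))
E
python3 b.py
```

```text
t 2.35 tcp [ 502.1 -339.8  299.2] 
R [[0.028, 1.0, -0.0], [1.0, -0.028, 0.0], [0.0, -0.0, -1.0]] F [-0.1 -0.2 -0.4] w 85.0 g 0.0 q [-0.72  0.4   0.08  1.24 -0.    0.88]
wcam [ 0.50538631 -0.26219854  0.43476978]
upper_handle W 0.73 [253.  87. 387. 294.] [510.0, -354.7, 178.5, 70.4, -73.9]
upper_handle T 0.77 [412. 177. 473. 223.] [500.0, -334.9, 169.7, 77.4, -73.4]
mould_upper W 0.86 [253.  84. 387. 291.] [511.0, -369.0, 205.1, 80.8, -73.7]
mould_upper T 0.95 [408. 178. 474. 221.] [503.7, -346.3, 174.4, 80.6, -73.7]
mould_lower W 0.57 [250.  93. 392. 255.] [541.1, -279.0, 24.0, 23.5, -73.8]
mould_lower T 0.8 [406. 174. 468. 229.] [470.0, -283.5, 103.3, 28.4, 32.5]
red W [511.7, -370.2, 95.1, 12.2, -73.7]
```

>>> arm_command(xyz=[[0,0,0],[0,0,0],[-3,0,2.5],[0,1.5,2.5],[0,0,2.5]], twist=[[0,0,-8],[0,0,-8],[0,0,-1.9],[0,0,0],[0,0,0]], hand=[8.5,8.5,8.5,8.5,8.5])

```text
clock: 3.25
eef_pos: [0.5251, -0.3653, 0.2233]
tool_rot: [0.602, 0.798, 0.0, 0.001]
wrist_force: [0.1, -0.9, 0.1]
width: 0.085
grip_force: 0.0
```

```bash
cat > b2.py <<'E'
from h import *
s=st();W=snapshot("wrist");save(W,"w2.png",scale=1.0)
m=red(W);print("red W",rect(W,m,.142))
S=snapshot("side")
c=[]
for p in (W,S):
    k=red(p).astype(np.uint8)
    if p is S: x0,y0=w2px(S,[.511,-.369,.14]).astype(int);q=np.zeros_like(k);q[y0-25:y0+25,x0-30:x0+30]=1;k*=q
    n,l,stt,ce=cv2.connectedComponentsWithStats(k);i=1+np.argmax(stt[1:,4]);c.append((p,*ce[i]));print(stt[i],ce[i])
print("handle tri",tri(c))
for d in cut_out(W,"mould_upper")[:1]: print(d["p"],rect(W,d["region"],.098))
go(s,[511.5,-369.5,123],106.3)
E
python3 b2.py
```

```text
t 3.25 tcp [ 525.1 -365.3  223.3] 
R [[-0.274, 0.962, 0.001], [0.962, 0.274, -0.0], [-0.001, 0.001, -1.0]] F [ 0.1 -0.9  0.1] w 85.0 g 0.0 q [-0.72  0.5   0.04  1.1   0.    0.57]
red W [521.8, -406.0, 21.0, 12.0, -74.8]
[286 249  18  28 453] [294.30242826 263.34878587]
[328 102   8  16  48] [331.79166667 108.14583333]
handle tri [ 521.02632016 -418.18097133  120.31366201]
0.72 [510.9, -369.1, 203.3, 80.4, -73.5]
shift cm [-0.03 -1.43 10.03] twist deg [ 0.06  0.04 -0.39]
```

View pics/w2.png

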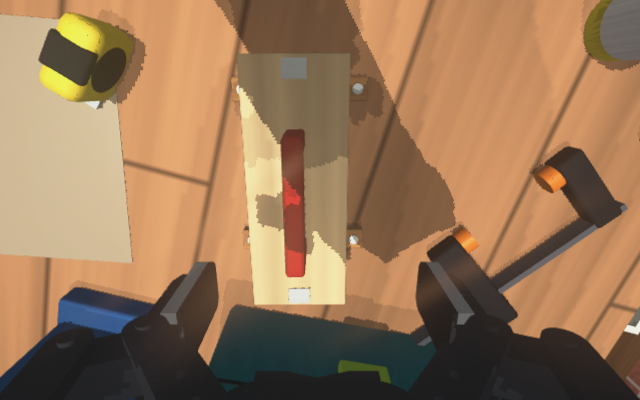

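The picture shows the upper half at (295,180), with the red bar from (292,130) to (295,276) between the open fingers. The size matches a top at 98 mm. Two wrist views put the centre at (511,-369) mm, so I'm descending to grip the bar.

>>> arm_command(xyz=[[0,-1.4,2.5],[0,0,2.5],[0,0,2.5],[0,0,2.5],[0,0,0],[0,0,0],[0,0,0],[0,0,0]], twist=[[0,0,0],[0,0,0],[0,0,0],[0,0,0],[0,0,0],[0,0,0],[0,0,0],[0,0,0]], hand=[5,5,5,5,5,0.5,0.5,0.5], squeeze=70)

```text
clock: 4.2
eef_pos: [0.5112, -0.3698, 0.1264]
tool_rot: [0.602, 0.798, -0.001, 0.002]
wrist_force: [-2.3, 0.6, 4.8]
width: 0.0128
grip_force: 70.5
```

>>> arm_command(xyz=[[0,0,0],[0,0,0],[0,0,0],[0,0,0]], twist=[[0,0,0],[0,0,0],[0,0,0],[0,0,0]], hand=[0.5,0.5,0.5,0.5])

```text
clock: 4.6
eef_pos: [0.511, -0.3698, 0.1264]
tool_rot: [0.602, 0.798, -0.0, 0.002]
wrist_force: [-3.0, 0.1, 6.9]
width: 0.0125
grip_force: 70.8
```

>>> arm_command(xyz=[[0,0,-1],[0,0,-1.5],[0,0,-1.5],[0,0,-2],[0,0,-2],[0,0,-2],[0,0,0]], twist=[[0,0,0],[0,0,0],[0,0,0],[0,0,0],[0,0,0],[0,0,0],[0,0,0]], hand=[0.5,0.5,0.5,0.5,0.5,0.5,0.5])

```text
clock: 5.3
eef_pos: [0.5116, -0.3695, 0.2274]
tool_rot: [0.602, 0.798, -0.0, 0.002]
wrist_force: [-0.3, -0.6, -4.1]
width: 0.0127
grip_force: 69.3
```

```bash
cat > c.py <<'E'
from h import *
s=st();go(s,[400,-150,226],106.3);go(s,[400,-150,77],106.3)
T=snapshot("top");S=snapshot("side")
save(S,"s3.png",crop=(220,60,540,300),scale=2)
E
python3 c.py
```

```text
t 5.3 tcp [ 511.6 -369.5  227.4] 
R [[-0.275, 0.961, 0.004], [0.961, 0.275, -0.003], [-0.004, 0.003, -1.0]] F [-0.3 -0.6 -4.1] w 12.7 g 69.34237718582153 q [-0.74  0.48  0.01  1.1   0.    0.55]
shift cm [24.18 -4.69  0.03] twist deg [ 0.16  0.22 -0.33]
shift cm [24.23 -4.73 14.93] twist deg [ 0.16  0.22 -0.33]
```

View pics/s3.png

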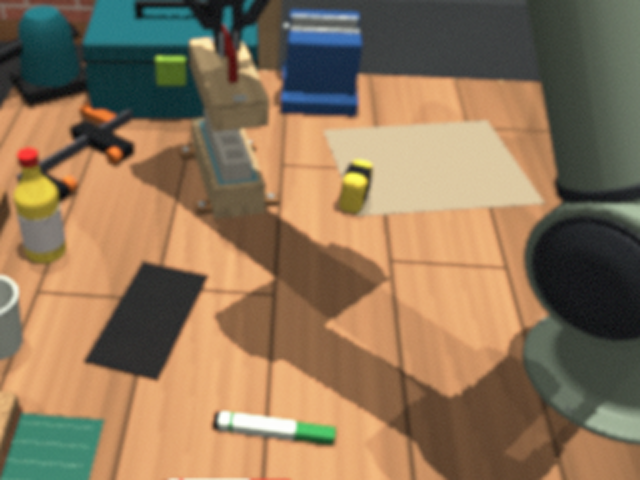

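The upper half hangs level in the gripper (crop 230,80), and the caddy is still upright in the lower half (235,155). I'll carry the upper half to free bench near (400,-150).

>>> arm_command(xyz=[[3,-0.5,0],[4,-0.8,0],[4.2,-0.8,0],[4.2,-0.8,0],[4,-0.8,0],[3,-0.5,2],[1.8,-0.5,3],[0,0,3]], twist=[[0,0,0],[0,0,0],[0,0,0],[0,0,0],[0,0,0],[0,0,0],[0,0,0],[0,0,0]], hand=[0.5,0.5,0.5,0.5,0.5,0.5,0.5,0.5])

```text
clock: 6.2
eef_pos: [0.3959, -0.1458, 0.1425]
tool_rot: [0.601, 0.799, 0.0, -0.002]
wrist_force: [0.8, -0.7, -4.0]
width: 0.0124
grip_force: 69.3
```

>>> arm_command(xyz=[[0,0,2],[0,0,2],[0,0,1.5],[0,0,0],[0,0,0]], twist=[[0,0,0],[0,0,0],[0,0,0],[0,0,0],[0,0,0]], hand=[0.5,0.5,0.5,0.5,0.5])

```text
clock: 6.7
eef_pos: [0.3978, -0.1484, 0.0888]
tool_rot: [0.602, 0.798, -0.0, -0.001]
wrist_force: [0.4, 0.4, -4.7]
width: 0.0126
grip_force: 69.2
```

>>> arm_command(xyz=[[0,0,0.7],[0,0,0.5],[0,0,0.3],[0,0,0]], twist=[[0,0,0],[0,0,0],[0,0,0],[0,0,0]], hand=[0.5,0.5,0.5,0.5])

```text
clock: 7.1
eef_pos: [0.3984, -0.1488, 0.074]
tool_rot: [0.602, 0.798, -0.0, -0.0]
wrist_force: [0.3, -0.2, -3.9]
width: 0.0125
grip_force: 69.2
```

>>> arm_command(xyz=[[0,0,0.25],[0,0,0],[0,0,0],[0,0,0],[0,0,0],[0,0,-2],[0,0,-3],[0,0,-4]], twist=[[0,0,0],[0,0,0],[0,0,0],[0,0,0],[0,0,0],[0,0,0],[0,0,0],[0,0,0]], hand=[0.5,0.5,5,5,5,5,7,8.5])

```text
clock: 7.9
eef_pos: [0.3975, -0.1483, 0.1619]
tool_rot: [0.602, 0.798, -0.0, -0.002]
wrist_force: [1.0, -0.7, 0.1]
width: 0.0767
grip_force: 0.0
```

>>> arm_command(xyz=[[0,0,-4],[-4,0.8,-3],[-4,0.8,0],[-4.2,0.8,0],[-4,0.8,0],[-2,0.6,0],[0,0,0]], twist=[[0,0,0],[0,0,0],[0,0,0],[0,0,0],[0,0,0],[0,0,0],[0,0,0]], hand=[8.5,8.5,8.5,8.5,8.5,8.5,8.5])

```text
clock: 8.6
eef_pos: [0.486, -0.3156, 0.231]
tool_rot: [0.603, 0.798, -0.0, 0.001]
wrist_force: [-0.9, 0.4, 1.0]
width: 0.0851
grip_force: 0.0
```

```bash
cat > d.py <<'E'
from h import *
s=st();W=snapshot("wrist");T=snapshot("top")
save(W,"w4.png",scale=1.0)
for n,z in (("caddy",.085),("mould_lower",.055),("mould_upper",.043)):
  for p,k in ((W,"W"),(T,"T")):
    for d in cut_out(p,n)[:1]: print(n,k,round(d["p"],2),np.round(d["extent"]),rect(p,d["region"],z))
d=cut_out(T,"mat")[0];print("mat",d["p"],rect(T,d["region"],.004))
go(s,[511,-369.5,66],106.3)
E
python3 d.py
```

```text
t 8.6 tcp [ 486.  -315.6  231. ] 
R [[-0.273, 0.962, 0.001], [0.962, 0.273, -0.001], [-0.001, 0.001, -1.0]] F [-0.9  0.4  1. ] w 85.1 g 0.0 q [-0.7   0.39 -0.13  1.06 -0.    0.59]
caddy W 0.56 [298. 148. 354. 329.] [509.9, -366.5, 175.7, 45.3, -74.1]
caddy T 0.71 [417. 191. 449. 213.] [496.9, -322.6, 85.8, 46.2, -73.2]
mould_lower W 0.6 [261. 122. 386. 322.] [509.2, -366.6, 208.6, 114.1, -73.8]
mould_lower T 0.95 [402. 172. 469. 230.] [495.9, -314.2, 124.3, 113.1, 19.4]
mould_upper W 0.74 [222.   0. 318.  83.] [418.2, -215.2, 79.2, 65.3, 15.8]
mould_upper T 0.68 [327. 215. 406. 262.] [398.2, -148.8, 204.4, 82.4, -74.9]
mat 0.59 [584.6, -41.1, 201.8, 102.2, 77.9]
shift cm [-5.85  0.92 16.51] twist deg [ 0.03  0.06 -0.47]
```

View pics/w4.png

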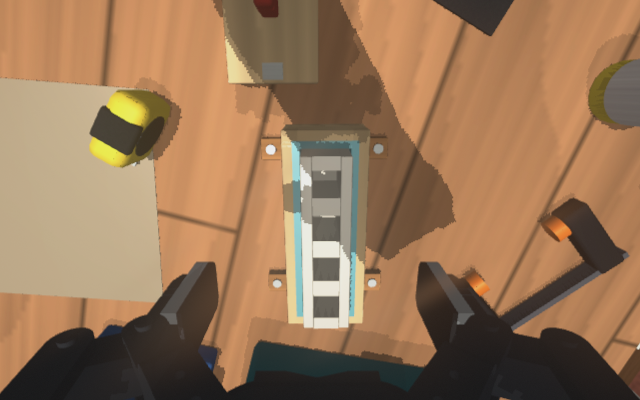

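The upper half stands aside at the top of the picture (270,40). The caddy is upright in the lower half at (327,240), with its pockets visible, and its measured centre of about (510,-367) agrees with the mould centre. I'm descending to grip it.

>>> arm_command(xyz=[[-3,0.5,1],[-2.8,0.4,2],[0,0,4],[0,0,4],[0,0,3],[0,0,1.5],[0,0,0],[0,0,0]], twist=[[0,0,-0.4],[0,0,0],[0,0,0],[0,0,0],[0,0,0],[0,0,0],[0,0,0],[0,0,0]], hand=[7,7,7,7,7,7,7,7])

```text
clock: 9.85
eef_pos: [0.51, -0.3662, 0.0769]
tool_rot: [0.599, 0.801, -0.0, 0.0]
wrist_force: [0.3, 0.0, -0.3]
width: 0.0701
grip_force: 0.0
```

```bash
python3 -c "
from h import *
s=st();go(s,[510.7,-369,66],106.3)"
```

```text
t 9.85 tcp [ 510.  -366.2   76.9] 
R [[-0.282, 0.959, 0.0], [0.959, 0.282, -0.0], [-0.0, 0.0, -1.0]] F [ 0.3  0.  -0.3] w 70.1 g 0.0 q [-0.74  0.61 -0.18  0.78  0.    0.54]
shift cm [-0.29 -0.01  1.09] twist deg [0.01 0.01 0.07]
```

>>> arm_command(xyz=[[-0.3,0,0.6],[0,0,0.4],[0,0,0],[0,0,0],[0,0,0],[0,0,0],[0,0,0],[0,0,0]], twist=[[0,0,0],[0,0,0],[0,0,0],[0,0,0],[0,0,0],[0,0,0],[0,0,0],[0,0,0]], hand=[7,7,7,3.5,3.5,3.5,3.5,3.5], squeeze=60)

```text
clock: 10.65
eef_pos: [0.5106, -0.3693, 0.067]
tool_rot: [0.599, 0.8, -0.0, 0.0]
wrist_force: [-2.7, 0.4, 4.9]
width: 0.0433
grip_force: 62.7
```

>>> arm_command(xyz=[[0,0,0],[0,0,-0.5],[0,0,-1],[0,0,-1.5],[0,0,-2],[0,0,-2.5],[0,0,-2],[0,0,0]], twist=[[0,0,0],[0,0,0],[0,0,0],[0,0,0],[0,0,0],[0,0,0],[0,0,0],[0,0,0]], hand=[3.5,3.5,3.5,3.5,3.5,3.5,3.5,3.5])

```text
clock: 11.45
eef_pos: [0.5122, -0.3702, 0.1645]
tool_rot: [0.599, 0.801, -0.0, 0.003]
wrist_force: [1.0, -0.9, -6.3]
width: 0.0433
grip_force: 62.5
```

```bash
python3 -c "
from h import *
s=st();S=snapshot('side');save(S,'s5.png',crop=(260,60,500,260),scale=2)
go(s,[584.8,-40.8,165],77.8)"
```

```text
t 11.45 tcp [ 512.2 -370.2  164.5] 
R [[-0.282, 0.959, 0.004], [0.959, 0.282, -0.003], [-0.004, 0.003, -1.0]] F [ 1.  -0.9 -6.3] w 43.3 g 62.464996576309204 q [-0.74  0.53 -0.08  0.96  0.    0.54]
shift cm [29.56 16.25 -0.13] twist deg [ 0.23  0.19 28.57]
```

View pics/s5.png

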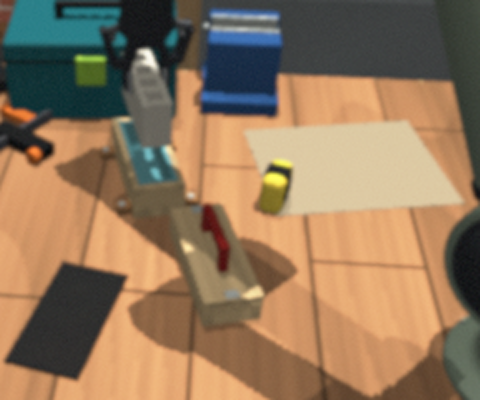

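The caddy hangs upright from the gripper, clear of the mould (crop 150,100). I'll carry it to the mat.

>>> arm_command(xyz=[[2.5,1.5,0],[3.8,2.1,0],[4,2.2,0],[4,2.2,0],[4,2.2,0],[4,2.2,0],[4,2.2,0],[3,1.6,0]], twist=[[0,0,0],[0,0,0],[0,0,0],[0,0,0],[0,0,0],[0,0,0],[0,0,0],[0,0,0]], hand=[3.5,3.5,3.5,3.5,3.5,3.5,3.5,3.5])

```text
clock: 12.3
eef_pos: [0.5825, -0.0391, 0.1595]
tool_rot: [0.599, 0.801, -0.0, -0.002]
wrist_force: [1.0, 0.3, -5.6]
width: 0.0428
grip_force: 62.5
```

>>> arm_command(xyz=[[0,0,0],[0,0,0],[0,0,1],[0,0,1],[0,0,1.5],[0,0,1.5],[0,0,0]], twist=[[0,0,6],[0,0,6],[0,0,6],[0,0,6],[0,0,4.6],[0,0,0],[0,0,0]], hand=[3.5,3.5,3.5,3.5,3.5,3.5,3.5])

```text
clock: 13.0
eef_pos: [0.5804, -0.0417, 0.1075]
tool_rot: [0.778, 0.628, -0.002, -0.003]
wrist_force: [-0.1, -0.2, -6.5]
width: 0.0427
grip_force: 62.6
```

```bash
python3 -c "
from h import *
s=st()
go(s,[584.8,-40.8,57],77.8)"
```

```text
t 13.0 tcp [580.4 -41.7 107.5] 
R [[0.212, 0.977, -0.007], [0.977, -0.212, 0.002], [0.0, -0.007, -1.0]] F [-0.1 -0.2 -6.5] w 42.7 g 62.58656144142151 q [-0.2   0.51 -0.28  0.8   0.    1.59]
shift cm [0.18 0.45 5.05] twist deg [-0.43 -0.   -0.04]
```

>>> arm_command(xyz=[[0.2,0.4,1],[0,0,1.5],[0,0,1],[0,0,0.6],[0,0,0.4],[0,0,0],[0,0,0]], twist=[[-0.4,0,0],[0,0,0],[0,0,0],[0,0,0],[0,0,0],[0,0,0],[0,0,0]], hand=[3.5,3.5,3.5,3.5,3.5,3.5,3.5])

```text
clock: 13.7
eef_pos: [0.5885, -0.0413, 0.0668]
tool_rot: [0.778, 0.628, 0.002, 0.003]
wrist_force: [-0.4, 0.6, -6.6]
width: 0.0427
grip_force: 62.8
```

```bash
python3 -c "
from h import *
s=st()
go(s,[584.8,-40.8,56],77.8)"
```

```text
t 13.7 tcp [588.5 -41.3  66.8] 
R [[0.212, 0.977, 0.007], [0.977, -0.212, -0.002], [0.0, 0.008, -1.0]] F [-0.4  0.6 -6.6] w 42.7 g 62.81830072402954 q [-0.2   0.56 -0.31  0.69 -0.    1.59]
shift cm [-0.03 -0.38  1.08] twist deg [ 0.44 -0.   -0.05]
```

>>> arm_command(xyz=[[0,-0.3,0.4],[0,0,0.4],[0,0,0],[0,0,0]], twist=[[0.2,0,0],[0,0,0],[0,0,0],[0,0,0]], hand=[3.5,3.5,3.5,3.5])

```text
clock: 14.1
eef_pos: [0.5851, -0.0406, 0.0583]
tool_rot: [0.779, 0.628, 0.001, 0.001]
wrist_force: [0.5, 0.2, -5.1]
width: 0.0432
grip_force: 62.8
```

```bash
python3 -c "
from h import *
s=st()
go(s,[584.8,-40.8,56],77.8)"
```

```text
t 14.1 tcp [585.1 -40.6  58.3] 
R [[0.212, 0.977, 0.003], [0.977, -0.212, -0.001], [0.0, 0.003, -1.0]] F [ 0.5  0.2 -5.1] w 43.2 g 62.8169059753418 q [-0.2   0.57 -0.32  0.68 -0.    1.59]
shift cm [-0.02 -0.03  0.23] twist deg [ 0.18 -0.   -0.05]
```

>>> arm_command(xyz=[[0,0,0.15],[0,0,0.15],[0,0,0],[0,0,0]], twist=[[0.1,0,0],[0,0,0],[0,0,0],[0,0,0]], hand=[3.5,3.5,3.5,3.5])

```text
clock: 14.5
eef_pos: [0.5856, -0.0407, 0.0559]
tool_rot: [0.779, 0.628, 0.001, 0.001]
wrist_force: [-0.7, 0.7, 1.8]
width: 0.043
grip_force: 63.5
```

>>> arm_command(xyz=[[0,0,0],[0,0,0],[0,0,0],[0,0,-2],[0,0,-3],[0,0,-4],[-4,0,-3],[-4,0,0]], twist=[[0,0,0],[0,0,0],[0,0,0],[0,0,0],[0,0,0],[0,0,0],[0,0,0],[0,0,0]], hand=[5.5,6,6,6,8,8,8,8])

```text
clock: 15.3
eef_pos: [0.5713, -0.1198, 0.1806]
tool_rot: [0.778, 0.629, 0.003, 0.005]
wrist_force: [0.6, -1.0, -0.5]
width: 0.0802
grip_force: 0.0
```

```bash
cat > e.py <<'E'
from h import *
s=st();W=snapshot("wrist");T=snapshot("top")
save(W,"w6.png",scale=1.0)
for n,z in (("caddy",.074),("mat",.004),("mould_upper",.043),("upper_handle",.087)):
  for p,k in ((W,"W"),(T,"T")):
    for d in cut_out(p,n)[:1]: print(n,k,round(d["p"],2),np.round(d["extent"]),rect(p,d["region"],z))
E
python3 e.py
```

```text
t 15.3 tcp [ 571.3 -119.8  180.6] 
R [[0.209, 0.978, 0.011], [0.978, -0.209, -0.004], [-0.001, 0.011, -1.0]] F [ 0.6 -1.  -0.5] w 80.2 g 0.0 q [-0.33  0.42 -0.2   0.93  0.    1.45]
caddy W 0.63 [273.   0. 346. 205.] [582.8, -57.3, 134.5, 45.5, 77.7]
caddy T 0.62 [298. 153. 348. 184.] [584.5, -23.8, 134.0, 53.0, 77.6]
mat W 0.95 [247.   2. 373. 197.] [543.5, -48.6, 164.0, 22.8, 77.6]
mat T 0.88 [295. 146. 350. 189.] [589.0, -17.9, 153.4, 101.9, 77.4]
mould_upper W 0.91 [ 13. 129. 239. 333.] [400.6, -124.7, 160.8, 110.2, -74.1]
mould_upper T 0.49 [399. 239. 406. 243.] [394.9, -247.6, 5.6, 5.5, -89.1]
upper_handle W 0.97 [ 11. 131. 239. 336.] [430.4, -111.7, 133.8, 91.8, -73.9]
```

View pics/w6.png

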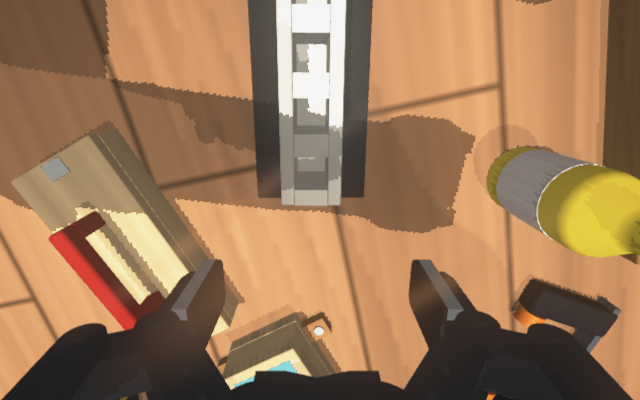

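The caddy stands upright on the mat (crop top, 312,100), with mat margins on both sides. The upper half lies at (120,220). I'm heading back to its handle.

```bash
python3 -c "
from h import *
s=st()
go(s,[398.2,-148.8,180],106)"
```

```text
t 15.8 tcp [ 568.  -117.8  175. ] 
R [[0.211, 0.978, 0.001], [0.978, -0.211, -0.0], [0.0, 0.001, -1.0]] F [ 0.8 -0.   0.6] w 79.9 g 0.0 q [-0.33  0.43 -0.21  0.93  0.    1.45]
shift cm [ -6.61 -15.95  -0.52] twist deg [  0.06   0.   -28.16]
```

>>> arm_command(xyz=[[-1.6,-4,0],[-1.6,-4,0],[-1.7,-4,0],[-1.7,-4,0],[0,0,0],[0,0,0],[0,0,0],[0,0,0]], twist=[[0,0,0],[0,0,0],[0,0,0],[0,0,0],[0,0,-8],[0,0,-8],[0,0,-8],[0,0,-4.2]], hand=[5,5,5,5,5,5,5,5])

```text
clock: 16.6
eef_pos: [0.3978, -0.149, 0.1752]
tool_rot: [0.6, 0.8, 0.0, 0.001]
wrist_force: [-0.2, 0.2, -1.1]
width: 0.0501
grip_force: 0.0
```

```bash
cat > f.py <<'E'
from h import *
s=st();T=snapshot("top");S=snapshot("side");W=snapshot("wrist")
s=st()
for n,z in (("caddy",.074),("mat",.004),("mould_lower",.055),("mould_upper",.043)):
  for p,k in ((T,"T"),(S,"S"),(W,"W")):
    for d in cut_out(p,n)[:1]: print(n,k,round(d["p"],2),np.round(d["extent"]),rect(p,d["region"],z))
save(T,"t7.png",crop=(260,120,420,240),scale=4)
go(s,[398.2,-148.8,75],106)
E
python3 f.py
```

```text
t 16.6 tcp [ 397.8 -149.   175.2] 
R [[-0.28, 0.96, 0.002], [0.96, 0.28, -0.0], [-0.001, 0.002, -1.0]] F [-0.2  0.2 -1.1] w 50.1 g 0.0 q [-0.53  0.16 -0.6   0.81  0.    0.75]
t 16.75 tcp [ 397.8 -149.   175.1] 
R [[-0.274, 0.962, 0.002], [0.962, 0.274, -0.0], [-0.001, 0.002, -1.0]] F [-0.6  0.4  1. ] w 50.2 g 0.0 q [-0.53  0.16 -0.6   0.81  0.    0.76]
caddy T 0.75 [299. 154. 360. 186.] [581.5, -40.8, 166.1, 53.6, 76.9]
caddy S 0.89 [274. 174. 314. 241.] [576.4, -10.5, 224.8, 74.7, 77.6]
caddy W 0.89 [482.   1. 640. 243.] [564.3, -48.3, 144.4, 84.4, 77.8]
mat T 0.85 [292. 147. 364. 193.] [585.0, -41.4, 201.6, 101.7, 78.6]
mat S 0.85 [263. 194. 328. 249.] [581.3, -37.5, 205.2, 100.7, 76.5]
mat W 0.82 [445.   0. 639. 237.] [584.7, -40.6, 200.4, 100.9, 78.0]
mould_lower T 0.6 [404. 174. 482. 218.] [508.9, -364.2, 218.7, 122.4, -74.4]
mould_lower S 0.61 [309. 117. 357. 169.] [511.8, -332.5, 272.2, 122.7, -73.9]
mould_lower W 0.63 [295. 310. 385. 375.] [459.3, -275.2, 77.4, 70.2, 17.2]
mould_upper T 0.81 [327. 226. 367. 261.] [384.9, -100.9, 106.2, 83.4, -75.0]
mould_upper S 0.88 [343. 163. 392. 224.] [397.6, -129.7, 246.6, 93.5, -73.8]
mould_upper W 0.74 [262.  52. 372. 298.] [398.9, -147.9, 202.6, 79.8, -74.0]
shift cm [ 0.02  0.02 10.01] twist deg [ 0.09  0.04 -0.09]
```

View pics/t7.png

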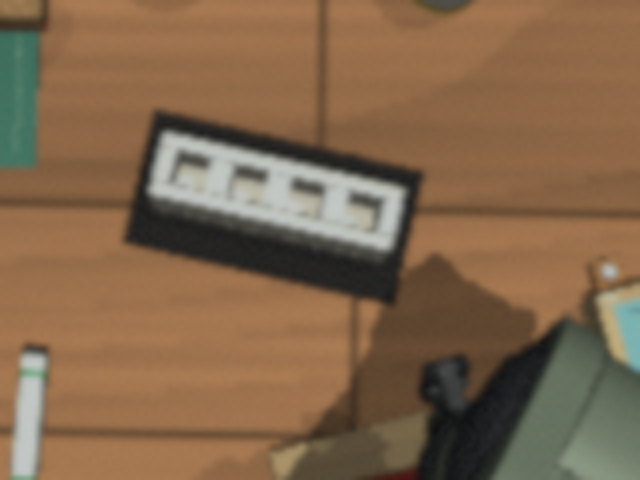

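Top crop: the caddy's top face is centred near crop (281,190), upright and lengthways on the mat. I'll check its centring numerically. Next I'm gripping the upper half.

>>> arm_command(xyz=[[0,0,3],[0,0,3],[0,0,2.5],[0,0,1.3],[0,0,0],[0,0,0],[0,0,0],[0,0,0]], twist=[[0,0,0],[0,0,0],[0,0,0],[0,0,0],[0,0,0],[0,0,0],[0,0,0],[0,0,0]], hand=[5,5,5,5,5,0.5,0.5,0.5], squeeze=70)

```text
clock: 18.15
eef_pos: [0.3986, -0.15, 0.0782]
tool_rot: [0.602, 0.798, 0.0, 0.002]
wrist_force: [-0.7, -0.7, 0.9]
width: 0.0123
grip_force: 68.5
```

>>> arm_command(xyz=[[0,0,0],[0,0,0],[0,0,-2],[0,0,-3],[0,0,-4],[0,0,-4],[0,0,-2],[0,0,0]], twist=[[0,0,0],[0,0,0],[0,0,0],[0,0,0],[0,0,0],[0,0,0],[0,0,0],[0,0,0]], hand=[0.5,0.5,0.5,0.5,0.5,0.5,0.5,0.5])

```text
clock: 18.95
eef_pos: [0.3993, -0.1502, 0.2298]
tool_rot: [0.602, 0.798, 0.001, 0.004]
wrist_force: [0.5, -0.0, -3.5]
width: 0.012
grip_force: 69.4
```

```bash
python3 -c "
from h import *
s=st()
T=snapshot('top')
for u,v in ((167,130),(418,185),(388,250),(150,195)): print(np.round(px2w(T,260+u/4,120+v/4,.074)*1000))
print(np.round(px2w(T,260+281/4-.4,120+190/4-.4,.074)*1000))
go(s,[511,-369.5,s['eef_pos'][2]*1000],106.3)"
```

```text
t 18.95 tcp [ 399.3 -150.2  229.8] 
R [[-0.275, 0.961, 0.007], [0.961, 0.275, -0.003], [-0.005, 0.006, -1.0]] F [ 0.5 -0.  -3.5] w 12.0 g 69.38349723815918 q [-0.53  0.1  -0.51  0.95  0.    0.76]
[624.  32.  74.]
[ 590. -139.   74.]
[ 545. -119.   74.]
[580.  42.  74.]
[586. -45.  74.]
shift cm [-24.15   4.72   0.15] twist deg [ 0.33  0.29 -0.35]
```

>>> arm_command(xyz=[[-3,0.6,0],[-4,0.8,0],[-4,0.8,0],[-4.2,0.8,0],[-4,0.8,0],[-3,0.5,0],[-1.9,0.4,0],[0,0,0]], twist=[[0,0,0],[0,0,0],[0,0,0],[0,0,0],[0,0,0],[0,0,0],[0,0,0],[0,0,0]], hand=[0.5,0.5,0.5,0.5,0.5,0.5,0.5,0.5])

```text
clock: 19.8
eef_pos: [0.5088, -0.3698, 0.2235]
tool_rot: [0.603, 0.798, 0.0, -0.001]
wrist_force: [-0.4, 0.3, -3.6]
width: 0.0124
grip_force: 69.3
```

>>> arm_command(xyz=[[0,0,2.5],[0,0,2.5],[0,0,2],[0,0,1],[0,0,0],[0,0,0]], twist=[[0,0,0],[0,0,0],[0,0,0],[0,0,0],[0,0,0],[0,0,0]], hand=[0.5,0.5,0.5,0.5,0.5,0.5])

```text
clock: 20.4
eef_pos: [0.5091, -0.3679, 0.1473]
tool_rot: [0.602, 0.798, 0.0, 0.001]
wrist_force: [-0.0, 0.6, -4.0]
width: 0.0123
grip_force: 69.3
```

```bash
cat > g.py <<'E'
from h import *
s=st()
W=snapshot("wrist");S=snapshot("side");s=st()
print(rect(W,cut_out(W,"mould_upper")[0]["region"],s["eef_pos"][2]-.0782+.043))
save(W,"w8.png",crop=(200,0,420,340),scale=1.7)
go(s,[511.3,-371,135],106)
E
python3 g.py
```

```text
t 20.4 tcp [ 509.1 -367.9  147.3] 
R [[-0.275, 0.961, 0.001], [0.961, 0.275, 0.0], [-0.0, 0.001, -1.0]] F [-0.   0.6 -4. ] w 12.3 g 69.30085301399231 q [-0.74  0.54 -0.11  0.93  0.    0.55]
t 20.5 tcp [ 509.8 -368.6  148.5] 
R [[-0.275, 0.961, 0.003], [0.961, 0.275, -0.002], [-0.002, 0.003, -1.0]] F [-0.   0.4 -3.9] w 12.2 g 69.31418180465698 q [-0.74  0.54 -0.11  0.93  0.    0.55]
[508.5, -361.5, 193.8, 79.7, -73.8]
shift cm [-0.27  0.07  1.35] twist deg [ 0.15  0.14 -0.04]
```

View pics/w8.png

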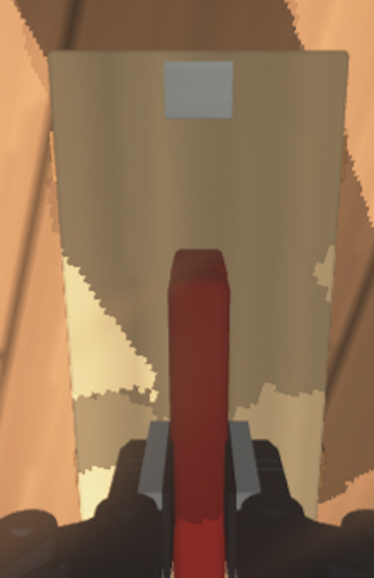

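The gripper holds the red bar (crop 200,400) with the upper half square above the lower one. I'm lowering it to its seat.

>>> arm_command(xyz=[[-0.3,0.1,0.5],[0,0,0.4],[0,0,0],[0,0,0],[0,0,0]], twist=[[0,0,0],[0,0,0],[0,0,0],[0,0,0],[0,0,0]], hand=[0.5,0.5,0.5,0.5,0.5])

```text
clock: 21.05
eef_pos: [0.511, -0.3708, 0.1384]
tool_rot: [0.602, 0.798, 0.0, 0.001]
wrist_force: [0.3, 1.0, -3.4]
width: 0.0121
grip_force: 69.3
```

```bash
python3 -c "
from h import *
s=st();go(s,[511.3,-371,133],106)"
```

```text
t 21.05 tcp [ 511.  -370.8  138.4] 
R [[-0.275, 0.961, 0.002], [0.961, 0.275, -0.0], [-0.001, 0.002, -1.0]] F [ 0.3  1.  -3.4] w 12.1 g 69.31255102157593 q [-0.75  0.55 -0.11  0.91  0.    0.55]
shift cm [-0.03  0.02  0.54] twist deg [ 0.09  0.04 -0.05]
```

>>> arm_command(xyz=[[0,0,0.3],[0,0,0.2],[0,0,0.1],[0,0,0],[0,0,0]], twist=[[0,0,0],[0,0,0],[0,0,0],[0,0,0],[0,0,0]], hand=[0.5,0.5,0.5,0.5,0.5])

```text
clock: 21.55
eef_pos: [0.511, -0.3708, 0.1332]
tool_rot: [0.602, 0.798, 0.0, 0.001]
wrist_force: [-2.3, 2.3, 5.3]
width: 0.0123
grip_force: 70.5
```

>>> arm_command(xyz=[[0,0,0],[0,0,0],[0,0,0],[0,0,-2],[0,0,-3],[0,0,-3],[4,0,-1],[4,0,0]], twist=[[0,0,0],[0,0,0],[0,0,0],[0,0,0],[0,0,0],[0,0,0],[0,0,0],[0,0,0]], hand=[3,4,5,5,5,6,7,8])

```text
clock: 22.35
eef_pos: [0.49, -0.2948, 0.2243]
tool_rot: [0.603, 0.798, 0.0, 0.003]
wrist_force: [0.2, 1.1, -0.4]
width: 0.0797
grip_force: 0.0
```

>>> arm_command(xyz=[[4,0,-1],[4,0,-1],[4,0,-2],[0,0,0],[0,0,0]], twist=[[0,0,0],[0,0,0],[0,0,0],[0,0,0],[0,0,0]], hand=[8,8,8,8,8])

```text
clock: 22.85
eef_pos: [0.4565, -0.1784, 0.263]
tool_rot: [0.602, 0.799, 0.0, 0.002]
wrist_force: [1.1, -0.2, 0.4]
width: 0.0798
grip_force: 0.0
```

```bash
cat > i.py <<'E'
from h import *
s=st();W=snapshot("wrist");T=snapshot("top");S=snapshot("side")
print("upper W",[ (round(d["p"],2),rect(W,d["region"],.098)) for d in cut_out(W,"mould_upper")[:1]])
w=cut_out(W,"mould_upper")[0]["extent"];l,t,r,b=[int(k) for k in w];print(l,t,r,b)
A=W["image"][max(t-20,0):b+20,max(l-20,0):r+20,::-1];A=cv2.resize(A,(int(A.shape[1]*400/A.shape[0]),400))
B=cv2.resize(S["image"][105:185,295:375,::-1],(400,400),interpolation=cv2.INTER_CUBIC)
cv2.imwrite("pics/m9.png",np.hstack([A[:, :380],B]))
for n in ("red","yellow","green","blue"):
  for d in cut_out(T,"marker_"+n)[:3]: print(n,round(d["p"],2),np.round(d["extent"]),rect(T,d["region"],.016))
for n,z in (("caddy",.074),("mat",.004)):
  for p in (T,W):
   for d in cut_out(p,n)[:1]: print(n,round(d["p"],2),np.round(d["extent"]),rect(p,d["region"],z))
E
python3 i.py
```

```text
t 22.85 tcp [ 456.5 -178.4  263. ] 
R [[-0.276, 0.961, 0.004], [0.961, 0.276, -0.002], [-0.003, 0.003, -1.0]] F [ 1.1 -0.2  0.4] w 79.8 g 0.0 q [-0.52  0.2  -0.31  1.06  0.    0.77]
upper W [(0.92, [497.6, -320.6, 143.9, 79.7, -74.0])]
272 254 356 375
red 0.84 [231. 191. 240. 240.] [459.0, 213.2, 138.5, 22.6, 5.0]
red 0.67 [175. 295. 223. 310.] [212.5, 314.3, 140.9, 20.7, 80.0]
red 0.61 [138. 196. 180. 228.] [466.0, 434.5, 143.6, 22.3, 57.6]
yellow 0.83 [204. 213. 213. 264.] [387.6, 288.7, 142.0, 23.1, 0.6]
green 0.78 [261. 204. 272. 258.] [412.6, 129.0, 137.9, 20.4, -2.8]
caddy 0.94 [299. 155. 357. 186.] [580.8, -41.1, 164.5, 52.4, 78.0]
mat 0.92 [292. 147. 363. 194.] [584.9, -41.1, 199.3, 100.1, 77.8]
mat 0.83 [382.   2. 490. 172.] [581.5, -58.7, 164.2, 102.6, 77.7]
```

View pics/m9.png

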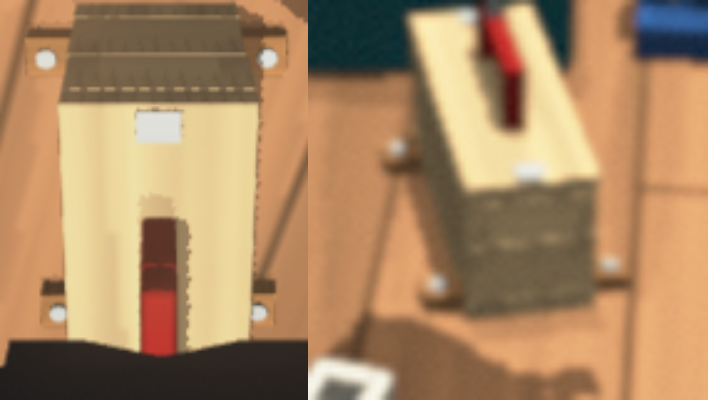

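Left: the upper half sits on the lower one with the edges in line around (160,100). Right: the end faces run flush down the seam near (530,245), so the mould is closed. The top view puts the caddy at about (585,-41) against the mat at (585,-41), so it is centred.

Next is the green marker (top view 266,231). It has a white barrel and green cap, unlike the turquoise rods at (199,302) and (159,212).

>>> arm_command(xyz=[[3,1,0.5],[3.7,1.2,0.5],[3.8,1.3,1],[3.8,1.3,1],[3.8,1.3,1],[3.8,1.3,1],[3.8,1.3,1],[3.3,1.1,0]], twist=[[0,0,0],[0,0,0],[0,0,0],[0,0,0],[0,0,0],[0,0,0],[0,0,0],[0,0,0]], hand=[8,8,8,8,6,5,5,5])

```text
clock: 24.3
eef_pos: [0.4695, 0.1292, 0.201]
tool_rot: [0.602, 0.799, -0.0, 0.0]
wrist_force: [0.6, -1.0, -0.2]
width: 0.0502
grip_force: 0.0
```

>>> arm_command(xyz=[[0,0,0],[0,0,0],[0,0,0],[0,0,0],[0,0,0],[0,0,0],[0,0,0],[0,0,0]], twist=[[0,0,-8.5],[0,0,-8.5],[0,0,-8.5],[0,0,-8.5],[0,0,-8.5],[0,0,-8.5],[0,0,-8.5],[0,0,-8.5]], hand=[5,5,5,5,5,5,5,5])

```text
clock: 25.1
eef_pos: [0.4705, 0.1273, 0.2022]
tool_rot: [0.05, 0.999, -0.0, 0.001]
wrist_force: [1.0, 0.7, -0.6]
width: 0.0499
grip_force: 0.0
```

>>> arm_command(xyz=[[0,0,0],[0,0,0],[0,0,0]], twist=[[0,0,-3.2],[0,0,0],[0,0,0]], hand=[5,5,5])

```text
clock: 25.4
eef_pos: [0.4705, 0.1273, 0.2022]
tool_rot: [0.025, 1.0, -0.0, 0.001]
wrist_force: [0.7, 1.1, 0.8]
width: 0.0503
grip_force: 0.0
```

```bash
cat > mk.py <<'E'
import sys
from h import *
def marker(c,g=40,z=10,view=None):
    s=st();W=snapshot("wrist");T=snapshot("top");s=st()
    for p,k in ((W,"W"),(T,"T")):
        for d in cut_out(p,"marker_"+c)[:3]:
            r=rect(p,d["region"],.014);print(k,round(d["p"],2),np.round(d["extent"]),r)
            if k=="W" and r[2]>125 and r[3]<30:
                a=np.radians(r[4]);t=np.array([np.cos(a),np.sin(a)])
                print("grasp",r[0]+g*t[0],r[1]+g*t[1]);go(s,[r[0]+g*t[0],r[1]+g*t[1],z],180+r[4])
    if view: save(W,view)
if __name__=="__main__": marker(sys.argv[1],view=sys.argv[2] if len(sys.argv)>2 else None)
E
python3 mk.py green w10.png
```

```text
t 25.4 tcp [470.5 127.3 202.2] 
R [[-0.999, 0.051, 0.002], [0.051, 0.999, -0.0], [-0.002, -0.0, -1.0]] F [0.7 1.1 0.8] w 50.3 g 0.0 q [ 0.11  0.24 -0.41  0.92 -0.    0.16]
t 25.5 tcp [470.5 127.3 202.1] 
R [[-0.999, 0.051, 0.002], [0.051, 0.999, -0.0], [-0.002, -0.0, -1.0]] F [ 0.3 -0.3 -0.1] w 49.6 g 0.0 q [ 0.11  0.24 -0.41  0.92 -0.    0.16]
W 0.68 [305.  24. 327. 187.] [413.9, 130.4, 141.3, 19.2, -4.4]
grasp 453.7821100890768 127.33123887492727
shift cm [ 1.7  -0.08 19.21] twist deg [-0.01  0.1   1.5 ]
W 0.55 [474.   3. 516. 150.] [394.5, 289.5, 125.2, 24.4, -0.3]
grasp 434.49945168989706 289.2905614467432
shift cm [ 4.44 16.   19.2 ] twist deg [-0.02  0.1  -2.6 ]
T 0.65 [262. 213. 273. 258.] [404.0, 129.9, 121.0, 18.7, -3.9]
T 0.39 [298. 152. 361. 187.] [590.5, -42.6, 177.1, 57.4, 78.3]
```

View pics/w10.png

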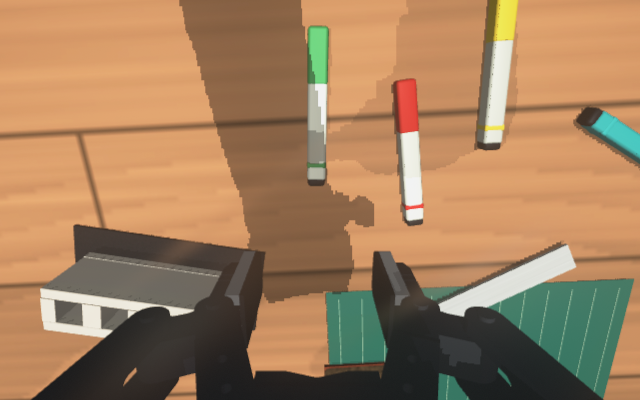

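The wrist view shows the green marker with its cap at (318,30) towards the robot and its tail at (316,187). Red (408,150) and yellow (497,75) are real too, and the turquoise rod (620,135) is the look-alike. I'm going down on green.

>>> arm_command(xyz=[[0.8,0,2],[0.9,0,3],[0,0,4],[0,0,4],[0,0,3],[0,0,1.8],[0,0,0],[0,0,0]], twist=[[0,0,1.5],[0,0,0],[0,0,0],[0,0,0],[0,0,0],[0,0,0],[0,0,0],[0,0,0]], hand=[5,5,5,5,5,5,5,5])

```text
clock: 26.4
eef_pos: [0.4539, 0.1283, 0.0243]
tool_rot: [0.038, 0.999, -0.0, 0.001]
wrist_force: [-0.4, 1.1, 0.2]
width: 0.0499
grip_force: 0.0
```

```bash
python3 -c "
from h import *
s=st();go(s,[453.8,127.3,10.5],175.6)"
```

```text
t 26.4 tcp [453.9 128.3  24.3] 
R [[-0.997, 0.076, 0.001], [0.076, 0.997, -0.0], [-0.001, -0.0, -1.0]] F [-0.4  1.1  0.2] w 49.9 g 0.0 q [ 0.12  0.46 -0.66  0.46 -0.    0.2 ]
shift cm [-0.   -0.1   1.38] twist deg [-0.02  0.07  0.04]
```

>>> arm_command(xyz=[[0,-0.1,0.8],[0,0,0.5],[0,0,0],[0,0,0],[0,0,0],[0,0,0],[0,0,0],[0,0,0]], twist=[[0,0,0],[0,0,0],[0,0,0],[0,0,0],[0,0,0],[0,0,0],[0,0,0],[0,0,0]], hand=[5,5,5,1,1,1,1,1], squeeze=40)

```text
clock: 27.2
eef_pos: [0.4541, 0.1274, 0.0116]
tool_rot: [0.038, 0.999, -0.0, 0.001]
wrist_force: [-0.6, 0.3, 5.7]
width: 0.0169
grip_force: 39.9
```

>>> arm_command(xyz=[[0,0,0],[0,0,-2],[0,0,-4],[0,0,-4],[0,0,-4],[0,0,-4],[0,0,-3],[0,0,0]], twist=[[0,0,0],[0,0,0],[0,0,0],[0,0,0],[0,0,0],[0,0,0],[0,0,0],[0,0,0]], hand=[1,1,1,1,1,1,1,1])

```text
clock: 28.0
eef_pos: [0.456, 0.1277, 0.2252]
tool_rot: [0.038, 0.999, 0.0, 0.005]
wrist_force: [0.2, 0.3, -1.3]
width: 0.0172
grip_force: 39.2
```

>>> arm_command(xyz=[[0,0,0],[0,0,0],[0,0,0],[0,0,0],[0,0,0],[0,0,0],[0,0,0],[0,0,0]], twist=[[0,-8,0],[0,-8,0],[0,-8,0],[0,-8,0],[0,-8,0],[0,-8,0],[0,-8,0],[0,-8,0]], hand=[1,1,1,1,1,1,1,1])

```text
clock: 28.8
eef_pos: [0.4715, 0.1422, 0.2382]
tool_rot: [0.037, 0.872, -0.026, 0.488]
wrist_force: [-1.6, -0.2, -2.2]
width: 0.0165
grip_force: 39.3
```

```bash
python3 -c "
from h import *
s=st()"
```

```text
t 28.8 tcp [471.5 142.2 238.2] 
R [[-0.521, 0.09, 0.849], [0.038, 0.996, -0.081], [-0.853, -0.01, -0.522]] F [-1.6 -0.2 -2.2] w 16.5 g 39.32501792907715 q [ 0.38 -0.04 -1.3  -0.65 -0.4   0.25]
```

```bash
cat >> h.py <<'E'
AZ=77.9-90
def goG(s,xyz,tilt=90):
    "as go, tool pointing 'tilt' deg up from down, towards the mat's x"
    a=np.radians(AZ);f=np.array([np.cos(a),np.sin(a),0]);l=np.array([-np.sin(a),np.cos(a),0]);t=np.radians(tilt)
    z=f*np.sin(t)-np.array([0,0,1])*np.cos(t);G=np.column_stack([np.cross(l,z),l,z])
    R=Ro.from_quat(s["tool_rot"]);print("shift cm",np.round(R.inv().apply(np.array(xyz)-np.array(s["eef_pos"])*1000)/10,2),"twist",np.round((R.inv()*Ro.from_matrix(G)).as_rotvec(degrees=True),1))
def pocket(y,c=(585,-41)):
    a=np.radians(AZ);return np.array(c)+y*np.array([-np.sin(a),np.cos(a)])-2.6*np.array([np.cos(a),np.sin(a)])
E
python3 -c "
from h import *
s=st();p=pocket(-60);print(p);goG(s,[*p,240]);goG(s,[*p,240],60)"
```

```text
t 28.8 tcp [471.5 142.2 238.2] 
R [[-0.521, 0.09, 0.849], [0.038, 0.996, -0.081], [-0.853, -0.01, -0.522]] F [-1.6 -0.2 -2.2] w 16.5 g 39.32501792907715 q [ 0.38 -0.04 -1.3  -0.65 -0.4   0.25]
[569.88064981 -99.12198594]
shift cm [ -6.2  -23.15  10.22] twist [  6.6 -31.4   2.5]
shift cm [ -6.2  -23.15  10.22] twist [ 5.7 -1.4  4. ]
```

>>> arm_command(xyz=[[-0.7,-2.5,1.5],[-0.8,-3,1.4],[-0.8,-3,1.3],[-0.8,-3,1.2],[-0.8,-3,1.2],[-0.8,-3,1.2],[-0.8,-3,1.2],[-0.7,-2.6,1.2]], twist=[[0,0,0],[0,0,0],[0,0,0],[0,0,0],[0,0,0],[0,0,0],[0,0,0],[0,0,0]], hand=[1,1,1,1,1,1,1,1])

```text
clock: 29.6
eef_pos: [0.5731, -0.0969, 0.2413]
tool_rot: [0.037, 0.875, -0.027, 0.482]
wrist_force: [0.7, 1.1, -0.5]
width: 0.0171
grip_force: 39.4
```

```bash
python3 -c "
from h import *
s=st();p=pocket(-60);goG(s,[*p,240])"
```

```text
t 29.6 tcp [573.1 -96.9 241.3] 
R [[-0.532, 0.091, 0.842], [0.039, 0.996, -0.083], [-0.846, -0.011, -0.533]] F [ 0.7  1.1 -0.5] w 17.1 g 39.37782168388367 q [-0.44  0.05 -1.18 -0.64  0.29 -0.2 ]
shift cm [ 0.27 -0.24 -0.18] twist [  6.5 -32.2   2.5]
```

```bash
cat > k.py <<'E'
import numpy as np
from scipy.optimize import least_squares
D=[((-1.285,.326,-.193,1.052,0),(224,-501.7,238.5)),((-.72,.4,.08,1.24,0),(502.1,-339.8,299.2)),((-.72,.5,.04,1.1,0),(525.1,-365.3,223.3)),((-.74,.48,.01,1.1,0),(511.6,-369.5,227.4)),((-.7,.39,-.13,1.06,0),(486,-315.6,231)),((-.74,.61,-.18,.78,0),(510,-366.2,76.9)),((-.2,.51,-.28,.8,0),(580.4,-41.7,107.5)),((-.2,.57,-.32,.68,0),(585.1,-40.6,58.3)),((-.53,.16,-.6,.81,0),(397.8,-149,175.2)),((-.53,.1,-.51,.95,0),(399.3,-150.2,229.8)),((.11,.24,-.41,.92,0),(470.5,127.3,202.2)),((.12,.46,-.66,.46,0),(453.9,128.3,24.3)),((.38,-.04,-1.3,-.65,-.4),(471.5,142.2,238.2)),((-.44,.05,-1.18,-.64,.29),(573.1,-96.9,241.3))]
def fk(q,P):
    r0,L1,al,L2,be,z0,d4,d5,yo,sg=P
    q1,q2,q3,q4,q5=q;g=q2-q3;p=g+q4
    x=r0+L1*np.sin(q2+al)+L2*np.cos(g+be)+d4*np.cos(p);z=z0+L1*np.cos(q2+al)-L2*np.sin(g+be)-d4*np.sin(p)
    u=np.array([np.cos(p),0,-np.sin(p)])*np.cos(q5)+np.array([0,1,0])*np.sin(q5)*sg
    v=np.array([x,yo,z])+d5*u
    c,s=np.cos(q1),np.sin(q1);Rz=np.array([[c,-s,0],[s,c,0],[0,0,1]])
    return Rz@v,Rz@u
if __name__=="__main__":
  best=None
  for sg in (1,-1):
    f=lambda P:np.concatenate([fk(q,[*P,sg])[0]-t for q,t in D])
    r=least_squares(f,[0,300,0,300,0,200,50,150,50],loss="soft_l1",f_scale=3);print(sg,r.cost,np.round(r.x,2))
    print(fk(D[-1][0],[*r.x,sg])[1],np.round(f(r.x)[-6:],1))
E
python3 k.py
```

```text
1 56.04336240733715 [ 7.0200e+00  5.1429e+02  0.0000e+00  3.9415e+02 -1.8000e-01  2.9228e+02
  1.1424e+02  2.9547e+02  7.3270e+01]
[ 0.84220126 -0.08043591 -0.53312954] [-1.1  0.7 -0.9  0.7  1.1  1.7]
-1 205.91815684414553 [-2.2000e+00  5.2778e+02  4.0000e-02  3.8740e+02 -1.4000e-01  2.8006e+02
  6.8490e+02 -2.9375e+02  7.3170e+01]
[ 0.59860458 -0.59786742 -0.53312954] [ 12.8   6.9 -16.   -0.8   1.2  -2.9]
```

```bash
cat > ik.py <<'E'
from k import *
P=[7.02,514.29,0,394.15,-.18,292.28,114.24,295.47,73.27,1]
lo=np.array([-2.65,-.97,-1.3,-1.93,-1.47]);hi=np.array([2.65,1.79,1.35,2.1,1.37])
def ik(p,u):
    f=lambda q:np.concatenate([(fk(q,P)[0]-p)/100,(fk(q,P)[1]-u)*3])
    r=min((least_squares(f,x0,bounds=(lo,hi)) for x0 in ([-.3,.1,-1,-.4,.2],[0,.5,-.8,.5,0],[-.3,-.5,-1.2,.3,.2])),key=lambda r:r.cost);return r.x,r.cost
def dirn(tilt,az): 
    t,a=np.radians(tilt),np.radians(az);return np.array([np.cos(a)*np.sin(t),np.sin(a)*np.sin(t),-np.cos(t)])
if __name__=="__main__":
  for y in (-60,60):
    a=np.radians(-12.1);c=np.array([585,-41])+y*np.array([-np.sin(a),np.cos(a)])
    for tilt in (90,75,60,45):
      for z in (205,122):
        q,e=ik(np.array([*c,z]),dirn(tilt,-12.1));print(y,tilt,z,np.round(q,2),round(e,4))
  print("pick tilts")
  for c in ((499,217),(428,289),(453,127)):
    for tilt in (0,-15,-30,-45):
      for z in (12,100):
        q,e=ik(np.array([*c,z]),dirn(tilt,0));print(c,tilt,z,np.round(q,2),round(e,4))
E
python3 ik.py
```

```text
-60 90 205 [-0.31  0.79 -1.3  -1.93  0.06] 0.3765
-60 90 122 [-0.34  0.9  -1.3  -1.93  0.11] 0.5343
-60 75 205 [-0.35  0.42 -1.3  -1.35  0.12] 0.1316
-60 75 122 [-0.33  0.95 -1.3  -1.93  0.1 ] 0.1496
-60 60 205 [-0.37  0.23 -1.28 -0.98  0.14] 0.0
-60 60 122 [-0.36  0.54 -1.3  -1.28  0.12] 0.0106
-60 45 205 [-0.35  0.07 -1.02 -0.3   0.1 ] 0.0
-60 45 122 [-0.35  0.29 -1.12 -0.63  0.1 ] 0.0
60 90 205 [ 0.1   0.79 -1.3  -1.93 -0.37] 0.1767
60 90 122 [ 0.12  0.93 -1.25 -1.93 -0.4 ] 0.3586
60 75 205 [ 0.05  0.58 -1.3  -1.57 -0.28] 0.031
60 75 122 [ 0.05  0.95 -1.3  -1.93 -0.28] 0.0284
60 60 205 [-0.01  0.26 -1.21 -0.94 -0.18] 0.0
60 60 122 [-0.01  0.59 -1.27 -1.33 -0.18] 0.0
60 45 205 [-0.03  0.11 -0.96 -0.28 -0.13] 0.0
60 45 122 [-0.03  0.32 -1.06 -0.59 -0.13] 0.0
pick tilts
(499, 217) 0 12 [ 0.28  0.57 -0.48  0.52  0.  ] 0.0
(499, 217) 0 100 [ 0.28  0.45 -0.4   0.72  0.  ] 0.0
(499, 217) -15 12 [ 0.24  0.73 -0.2   0.9   0.06] 0.0
(499, 217) -15 100 [ 0.24  0.63 -0.13  1.07  0.06] 0.0
(499, 217) -30 12 [0.22 0.92 0.11 1.27 0.11] 0.0
(499, 217) -30 100 [0.22 0.83 0.16 1.42 0.11] 0.0
(499, 
[... 231 characters left out ...]
.3   0.83  0.1 ] 0.0
(428, 289) -15 100 [ 0.39  0.57 -0.23  1.01  0.1 ] 0.0
(428, 289) -30 12 [ 0.35  0.86 -0.04  1.17  0.17] 0.0
(428, 289) -30 100 [0.35 0.76 0.02 1.33 0.17] 0.0
(428, 289) -45 12 [0.32 1.07 0.25 1.51 0.23] 0.0
(428, 289) -45 100 [0.32 0.97 0.28 1.64 0.23] 0.0
(453, 127) 0 12 [ 0.12  0.48 -0.68  0.41  0.  ] 0.0
(453, 127) 0 100 [ 0.12  0.33 -0.59  0.64 -0.  ] 0.0
(453, 127) -15 12 [ 0.1   0.63 -0.41  0.79  0.03] 0.0
(453, 127) -15 100 [ 0.1   0.51 -0.34  0.98  0.03] 0.0
(453, 127) -30 12 [ 0.09  0.82 -0.13  1.14  0.04] 0.0
(453, 127) -30 100 [ 0.09  0.71 -0.08  1.3   0.04] 0.0
(453, 127) -45 12 [0.08 1.03 0.15 1.48 0.06] 0.0
(453, 127) -45 100 [0.08 0.93 0.18 1.61 0.06] 0.0
```

Horizontal placing is out of the elbow's range: the fitted kinematics give q3 at its limit. I'll set the marker down again and re-pick it with the tool leaning 40° back, so that it stands upright with the tool 50° forward.

>>> arm_command(xyz=[[0.6,2.6,-1],[0.6,2.7,-1],[0.6,2.7,-1],[0.6,2.7,-1],[0.6,2.7,-1],[0.6,2.7,-1],[0.6,2.7,-1],[0.6,2.7,-1]], twist=[[0,0,0],[0,4,0],[0,5,0],[0,5,0],[0,5,0],[0,5,0],[0,5,0],[0,5,0]], hand=[1,1,1,1,1,1,1,1])

```text
clock: 30.4
eef_pos: [0.5025, 0.1282, 0.2608]
tool_rot: [0.042, 0.978, -0.015, 0.204]
wrist_force: [-0.1, -0.5, -1.0]
width: 0.0169
grip_force: 39.4
```

```bash
python3 -c "
from h import *
s=st();go(s,[480,127,150],175.6)"
```

```text
t 30.4 tcp [502.5 128.2 260.8] 
R [[-0.913, 0.089, 0.398], [0.077, 0.996, -0.047], [-0.4, -0.012, -0.916]] F [-0.1 -0.5 -1. ] w 16.9 g 39.3905907869339 q [ 0.17 -0.01 -0.64  0.55 -0.11  0.24]
shift cm [ 6.48 -0.19  9.27] twist deg [-0.84 23.59 -0.56]
```

>>> arm_command(xyz=[[0,0,0],[0,0,0],[0,0,0],[0,0,0],[0,0,4],[0,0,4],[0,0,4],[0,0,0]], twist=[[-0.4,8,0],[-0.4,8,-0.5],[0,7.6,0],[0,0,0],[0,0,0],[0,0,0],[0,0,0],[0,0,0]], hand=[1,1,1,1,1,1,1,1])

```text
clock: 31.2
eef_pos: [0.499, 0.1265, 0.1363]
tool_rot: [0.039, 0.999, -0.001, -0.002]
wrist_force: [-0.4, -0.1, -0.9]
width: 0.0169
grip_force: 39.4
```

>>> arm_command(xyz=[[0,0,4],[0,0,4],[0,0,3],[0,0,0],[0,0,0]], twist=[[0,0,0],[0,0,0],[0,0,0],[0,0,0],[0,0,0]], hand=[1,1,1,1,1])

```text
clock: 31.7
eef_pos: [0.5054, 0.1271, 0.0329]
tool_rot: [0.039, 0.999, 0.0, 0.003]
wrist_force: [-0.2, -0.8, -0.4]
width: 0.0167
grip_force: 39.4
```

```bash
python3 -c "
from h import *
s=st();p=s['eef_pos']*1000 if hasattr(s['eef_pos'],'shape') else np.array(s['eef_pos'])*1000;go(s,[p[0],p[1],13],175.6)"
```

```text
t 31.7 tcp [505.4 127.1  32.9] 
R [[-0.997, 0.077, 0.006], [0.077, 0.997, -0.0], [-0.006, 0.0, -1.0]] F [-0.2 -0.8 -0.4] w 16.7 g 39.427637457847595 q [ 0.11  0.51 -0.53  0.53 -0.    0.18]
shift cm [ 0.01 -0.    1.99] twist deg [ 0.01  0.33 -0.02]
```

>>> arm_command(xyz=[[0,0,1],[0,0,0.6],[0,0,0.4],[0,0,0],[0,0,0],[0,0,0],[0,0,-3],[0,0,-4]], twist=[[0,0,0],[0,0,0],[0,0,0],[0,0,0],[0,0,0],[0,0,0],[0,0,0],[0,0,0]], hand=[1,1,1,1,3,4,4,4])

```text
clock: 32.5
eef_pos: [0.5026, 0.1267, 0.0802]
tool_rot: [0.039, 0.999, -0.0, -0.0]
wrist_force: [0.8, 0.1, 0.3]
width: 0.0398
grip_force: 0.0
```

>>> arm_command(xyz=[[0,0,0],[0,0,0],[0,0,0],[0,0,0],[0,0,0],[0,0,0],[0,0,0],[0,0,0]], twist=[[0,7,0],[0,7,0],[0,7,0],[0,7,0],[0,7,0],[0,5,0],[0,0,0],[0,0,0]], hand=[4,4,4,4,4,4,4,4])

```text
clock: 33.3
eef_pos: [0.5046, 0.1269, 0.0801]
tool_rot: [0.036, 0.94, 0.013, -0.34]
wrist_force: [0.1, -0.6, 0.1]
width: 0.0402
grip_force: 0.0
```

```bash
cat >> h.py <<'E'
def goM(s,c,ang,g=40,lean=40,z=16):
    "shift/twist to grasp a marker (centre mm, axis angle deg) g towards its tail, tool leaning"
    a=np.radians(ang);t=np.array([np.cos(a),np.sin(a),0]);l=np.array([-t[1],t[0],0]);b=np.radians(-lean)
    zz=t*np.sin(b)-np.array([0,0,1])*np.cos(b);G=np.column_stack([np.cross(l,zz),l,zz])
    R=Ro.from_quat(s["tool_rot"]);x=np.array([c[0]+g*t[0],c[1]+g*t[1],z])
    print("target",np.round(x,1),"shift cm",np.round(R.inv().apply(x-np.array(s["eef_pos"])*1000)/10,2),"twist",np.round((R.inv()*Ro.from_matrix(G)).as_rotvec(degrees=True),1))
E
python3 -c "
from h import *
s=st();W=snapshot('wrist');T=snapshot('top');s=st()
for p,k in ((W,'W'),(T,'T')):
  for c in ('green','red','yellow'):
    for d in cut_out(p,'marker_'+c)[:2]: print(k,c,round(d['p'],2),np.round(d['extent']),rect(p,d['region'],.014))
goM(s,(465.3,130.5),-4.4)
save(W,'w11.png')"
```

```text
t 33.3 tcp [504.6 126.9  80.1] 
R [[-0.767, 0.077, -0.637], [0.06, 0.997, 0.049], [0.639, -0.0, -0.769]] F [ 0.1 -0.6  0.1] w 40.2 g 0.0 q [0.06 0.96 0.27 1.57 0.08 0.1 ]
t 33.4 tcp [504.7 127.2  82.1] 
R [[-0.768, 0.077, -0.636], [0.059, 0.997, 0.049], [0.637, 0.0, -0.771]] F [-0.4 -0.3 -0. ] w 40.1 g 0.0 q [0.06 0.96 0.27 1.57 0.08 0.1 ]
W green 0.58 [300. 136. 334. 344.] [464.3, 130.6, 141.4, 18.4, -4.3]
W green 0.54 [478.  45. 561. 207.] [386.8, 288.7, 146.4, 29.9, -0.5]
W red 0.6 [399. 124. 490. 316.] [457.6, 214.7, 140.7, 24.2, 5.6]
W red 0.58 [479.  45. 558. 208.] [386.8, 289.1, 146.3, 29.0, -0.2]
W yellow 0.73 [480.  45. 560. 208.] [386.8, 289.3, 146.4, 29.5, -0.4]
W yellow 0.21 [  4. 361. 206. 400.] [542.3, -38.5, 43.4, 19.0, 78.4]
T red 0.54 [212. 304. 222. 309.] [203.0, 259.5, 27.9, 19.1, -89.2]
T yellow 0.44 [297. 152. 361. 185.] [590.1, -42.8, 176.6, 57.0, 76.9]
target [505.2 127.4  16. ] shift cm [-4.25  0.03  5.07] twist [ 0.   0.4 -0. ]
```

View pics/w11.png

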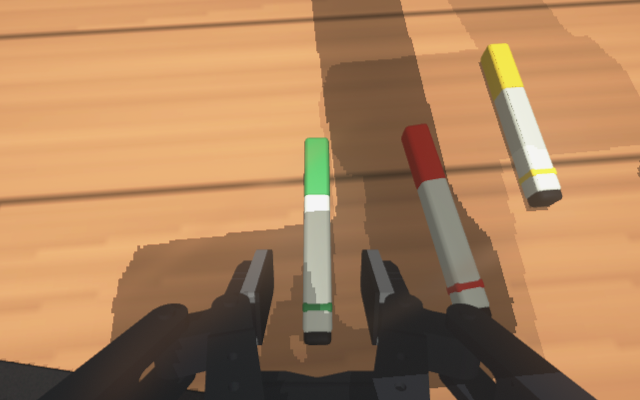

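The leaning wrist view shows green lying straight between the fingers, cap at (316,165), tail at (317,335). I'm going down and gripping.

>>> arm_command(xyz=[[-1,0,1.2],[-1,0,1.2],[-1,0,1.2],[-0.8,0,0.9],[-0.4,0,0.5],[0,0,0],[0,0,0]], twist=[[0,0,0],[0,0,0],[0,0,0],[0,0,0],[0,0,0],[0,0,0],[0,0,0]], hand=[4,4,4,4,4,4,4])

```text
clock: 34.4
eef_pos: [0.5051, 0.127, 0.016]
tool_rot: [0.036, 0.94, 0.013, -0.34]
wrist_force: [-0.5, -0.8, -0.5]
width: 0.0405
grip_force: 0.0
```

>>> arm_command(xyz=[[0,0,0],[0,0,0],[0,0,0],[0,0,0],[0,0,0],[0,0,0]], twist=[[0,0,0],[0,0,0],[0,0,0],[0,0,0],[0,0,0],[0,0,0]], hand=[1,1,1,1,1,1], squeeze=45)

```text
clock: 35.0
eef_pos: [0.5057, 0.127, 0.0167]
tool_rot: [0.036, 0.94, 0.013, -0.339]
wrist_force: [2.8, -0.3, 6.7]
width: 0.0163
grip_force: 45.8
```

>>> arm_command(xyz=[[1.2,0,-1.5],[2.4,0,-2.9],[2.5,0,-3],[2.5,0,-3],[2.5,0,-3],[2.5,0,-3],[0,0,0]], twist=[[0,0,0],[0,0,0],[0,0,0],[0,0,0],[0,0,0],[0,0,0],[0,0,0]], hand=[1,1,1,1,1,1,1])

```text
clock: 35.7
eef_pos: [0.5067, 0.1271, 0.2351]
tool_rot: [0.036, 0.941, 0.014, -0.336]
wrist_force: [-0.7, 0.2, -0.9]
width: 0.0168
grip_force: 45.2
```

```bash
cat >> h.py <<'E'
def pocket(y,c=(585,-41),off=7.7):
    a=np.radians(AZ);return np.array(c)+y*np.array([-np.sin(a),np.cos(a)])-off*np.array([np.cos(a),np.sin(a)])
E
python3 -c "
from h import *
s=st();p=pocket(-60);print(p);goG(s,[*p,225],50)"
```

```text
t 35.7 tcp [506.7 127.1 235.1] 
R [[-0.772, 0.077, -0.631], [0.059, 0.997, 0.05], [0.633, 0.001, -0.774]] F [-0.7  0.2 -0.9] w 16.8 g 45.15761911869049 q [0.06 0.83 0.42 1.84 0.09 0.1 ]
[564.8939553  -98.05293127]
shift cm [ -6.46 -22.    -4.01] twist [  0.9 -89.2   8.5]
```

>>> arm_command(xyz=[[0,-2.5,0],[0,-2.8,0],[0,-2.8,0],[0,-2.8,0],[0,-2.8,0],[0,-2.8,0],[0,-2.8,0],[0,-2.7,0]], twist=[[0,-8,0],[0,-8,0],[0,-8,0],[0,-8,0],[0,-8,0],[0,-8,0],[0,-8,0],[0,-8,0]], hand=[1,1,1,1,1,1,1,1])

```text
clock: 36.5
eef_pos: [0.4877, -0.093, 0.23]
tool_rot: [0.037, 0.976, -0.009, 0.213]
wrist_force: [1.1, -0.1, -1.6]
width: 0.0168
grip_force: 45.0
```

```bash
python3 -c "
from h import *
s=st();p=pocket(-60);goG(s,[*p,225],50)"
```

```text
t 36.5 tcp [487.7 -93.  230. ] 
R [[-0.906, 0.077, 0.416], [0.069, 0.997, -0.033], [-0.417, -0.002, -0.909]] F [ 1.1 -0.1 -1.6] w 16.8 g 45.04597306251526 q [-0.42 -0.05 -0.77  0.45  0.14 -0.32]
shift cm [-6.82  0.09  3.67] twist [  4.6 -25.3   6.2]
```

>>> arm_command(xyz=[[-2.3,0,1.2],[-2.3,0,1.2],[-2.2,0.1,1.2],[0,0,0],[0,0,0],[0,0,0],[0,0,0],[0,0,0]], twist=[[0,0,0],[0,0,0],[0,0,0],[1.2,-6.3,1.5],[1.2,-6.3,1.6],[1.1,-6.3,1.6],[1.1,-6.4,1.5],[0,0,0]], hand=[1,1,1,1,1,1,1,1])

```text
clock: 37.3
eef_pos: [0.5603, -0.0953, 0.2191]
tool_rot: [0.094, 0.906, -0.042, 0.409]
wrist_force: [-1.6, 0.9, -1.4]
width: 0.0162
grip_force: 45.2
```

```bash
cat > p.py <<'E'
import sys
from h import *
y=float(sys.argv[1]);c=sys.argv[2]
S=snapshot("side");T=snapshot("top");s=st();p=pocket(y);goG(s,[*p,float(sys.argv[3])],50)
d=cut_out(T,"caddy");print([(round(k["p"],2),rect(T,k["region"],.074)) for k in d[:1]])
if len(sys.argv)>4:
    B=cv2.resize(S["image"][110:260,230:390,::-1],(400,375),interpolation=cv2.INTER_CUBIC);A=cv2.resize(T["image"][120:240,270:398,::-1],(400,375),interpolation=cv2.INTER_CUBIC)
    cv2.imwrite("pics/"+sys.argv[4],np.hstack([A,B]))
E
python3 p.py -60 green 205 p12.png
```

```text
t 37.4 tcp [564.3 -97.  222.5] 
R [[-0.646, 0.206, 0.735], [0.136, 0.979, -0.155], [-0.751, -0.0, -0.66]] F [-0.   0.1 -0.5] w 16.5 g 45.171239376068115 q [-0.36  0.02 -1.07 -0.36  0.11 -0.1 ]
shift cm [ 1.26 -0.09  1.21] twist [ 0.2 -1.3  0.2]
[(0.65, [587.1, -19.3, 125.4, 56.3, 77.3])]
```

View pics/p12.png

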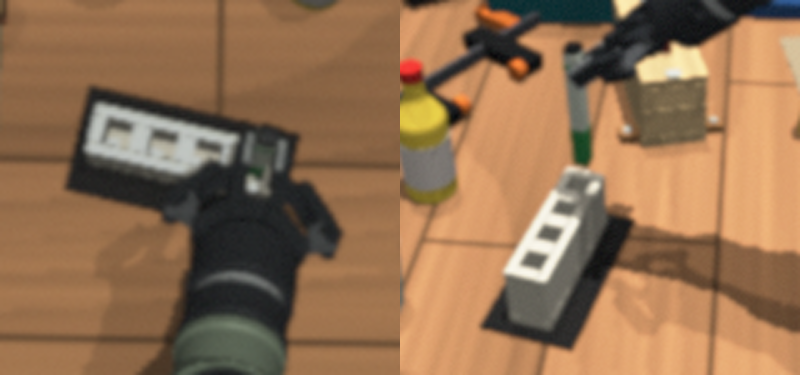

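Left: the marker is held over the far pocket at (260,160). Right: it hangs cap down at (583,160), above the mouth at (583,180). I'll trim the pose and check the projection.

>>> arm_command(xyz=[[0.6,0,0.6],[0.6,-0.1,0.6],[0,0,0],[0,0,0]], twist=[[0,-1.3,0],[0,0,0],[0,0,0],[0,0,0]], hand=[1,1,1,1])

```text
clock: 37.85
eef_pos: [0.5679, -0.0994, 0.2079]
tool_rot: [0.094, 0.9, -0.044, 0.423]
wrist_force: [-0.5, -0.1, 0.4]
width: 0.0168
grip_force: 45.1
```

```bash
cat > v.py <<'E'
import sys
from h import *
y=float(sys.argv[1]);c=sys.argv[2]
s=st();p=pocket(y);goG(s,[*p,float(sys.argv[3])],50)
R=Ro.from_quat(s["tool_rot"]).as_matrix();e=np.array(s["eef_pos"])
b=np.radians(40);ax=R@np.array([np.cos(b),0,np.sin(b)])  # cap direction in tool
n=R@np.array([-np.sin(b),0,np.cos(b)])
cen=e+n*.0077+ax*.041
print("axis",np.round(ax,3))
S=snapshot("side");T=snapshot("top")
hue={"green":lambda i:(i[...,1]>1.5*i[...,0])&(i[...,1]>1.3*i[...,2])&(i[...,1]>50),"red":lambda i:(i[...,0]>2*i[...,1])&(i[...,0]>2*i[...,2])&(i[...,0]>60),"yellow":lambda i:(i[...,0]>2*i[...,2])&(i[...,1]>1.7*i[...,2])&(i[...,1]>.75*i[...,0])&(i[...,0]>90)}[c]
for P,k in ((S,"S"),(T,"T")):
    cap=cen+ax*.046
    u=w2px(P,cap);m=hue(P["image"].astype(float));q=np.zeros_like(m);a,d=int(u[0]),int(u[1]);q[max(d-30,0):d+30,max(a-15,0):a+15]=1
    ys,xs=np.nonzero(m&q);print(k,"expected cap mid",np.round(u,1),"seen",len(xs),np.round([xs.mean(),ys.mean()],1) if len(xs) else "", "ends",np.round(w2px(P,cen+ax*.022),1),np.round(w2px(P,cen+ax*.07),1),"seen box",(xs.min(),ys.min(),xs.max(),ys.max()) if len(xs) else "")
E
python3 v.py -60 green 205
```

```text
t 37.85 tcp [567.9 -99.4 207.9] 
R [[-0.625, 0.206, 0.753], [0.131, 0.978, -0.159], [-0.769, -0.001, -0.639]] F [-0.5 -0.1  0.4] w 16.8 g 45.126641392707825 q [-0.36  0.07 -1.11 -0.49  0.12 -0.1 ]
shift cm [ 0.43  0.07 -0.06] twist [0.1 0.3 0.1]
axis [ 0.005 -0.002 -1.   ]
S expected cap mid [298.6 168.5] seen 57 [299.  170.4] ends [298.2 161. ] [299.1 175.8] seen box (np.int64(297), np.int64(165), np.int64(301), np.int64(176))
T expected cap mid [351.9 168.5] seen 1 [353. 172.] ends [352.7 167.2] [351.2 169.8] seen box (np.int64(353), np.int64(172), np.int64(353), np.int64(172))
```

>>> arm_command(xyz=[[0.25,0.07,-0.2],[0,0,0],[0.8,0,0.65],[0.8,0,0.65],[0.4,0,0.3],[0,0,0],[0,0,0]], twist=[[0,0,0],[0,0,0],[0,0,0],[0,0,0],[0,0,0],[0,0,0],[0,0,0]], hand=[1,1,1,1,1,1,1])

```text
clock: 38.65
eef_pos: [0.5632, -0.0973, 0.1807]
tool_rot: [0.094, 0.9, -0.044, 0.423]
wrist_force: [0.9, 0.3, 0.4]
width: 0.0165
grip_force: 45.1
```

```bash
python3 p.py -60 green 130 p13.png
```

```text
t 38.75 tcp [563.4 -97.4 181.2] 
R [[-0.625, 0.206, 0.753], [0.131, 0.978, -0.159], [-0.77, -0.0, -0.638]] F [0.  0.5 0. ] w 16.8 g 45.126022696495056 q [-0.36  0.14 -1.16 -0.61  0.12 -0.1 ]
shift cm [ 3.84 -0.03  3.39] twist [0.1 0.3 0.1]
[(0.69, [585.4, -23.0, 129.7, 53.5, 77.6])]
```

View pics/p13.png

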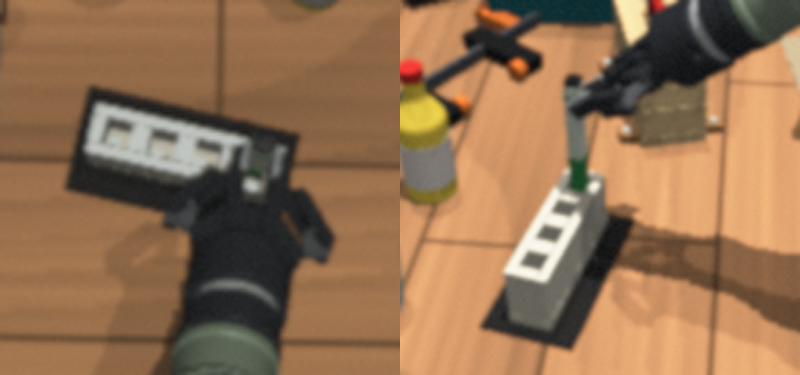

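The tip is at the pocket mouth (right picture, 578,180) with no contact force. I'll continue down.

>>> arm_command(xyz=[[0.6,0,0.6],[0.7,0,0.6],[0.7,0,0.6],[0.6,0,0.5],[0,0,0]], twist=[[0,0,0],[0,0,0],[0,0,0],[0,0,0],[0,0,0]], hand=[1,1,1,1,1])

```text
clock: 39.3
eef_pos: [0.5638, -0.0974, 0.1451]
tool_rot: [0.094, 0.901, -0.044, 0.422]
wrist_force: [-0.2, 0.9, -0.2]
width: 0.0166
grip_force: 45.1
```

>>> arm_command(xyz=[[0.5,0,0.4],[0.5,0,0.4],[0.3,0,0.2],[0,0,0],[0,0,0]], twist=[[0,0,0],[0,0,0],[0,0,0],[0,0,0],[0,0,0]], hand=[1,1,1,1,1])

```text
clock: 39.8
eef_pos: [0.5635, -0.0974, 0.1293]
tool_rot: [0.094, 0.9, -0.044, 0.422]
wrist_force: [0.6, 1.3, -1.1]
width: 0.0161
grip_force: 45.1
```

>>> arm_command(xyz=[[0.2,0,0.15],[0,0,0],[0,0,0],[0,0,0],[0,0,-1],[0,0,-3],[0,0,-4],[0,0,-4]], twist=[[0,0,0],[0,0,0],[0,0,0],[0,0,0],[0,0,0],[0,0,0],[0,0,0],[0,0,0]], hand=[1,1,2.8,2.8,2.8,2.8,4,4])

```text
clock: 40.6
eef_pos: [0.4754, -0.0789, 0.207]
tool_rot: [0.094, 0.901, -0.044, 0.42]
wrist_force: [1.2, -1.0, 1.3]
width: 0.0399
grip_force: 0.0
```

>>> arm_command(xyz=[[0,3,-3],[0,4,0],[0,4,0],[0,4,0],[0,4,0],[0,4,0],[0,4,0],[0,4,0]], twist=[[0,5,0],[0,8,0],[0,8,0],[0,8,0],[0,8,0],[0,8,0],[0,8,0],[0,8,0]], hand=[4,4,4,4,4,4,4,4])

```text
clock: 41.4
eef_pos: [0.5235, 0.2134, 0.2209]
tool_rot: [0.103, 0.992, 0.01, -0.071]
wrist_force: [0.6, -0.3, -0.1]
width: 0.0397
grip_force: 0.0
```

```bash
cat > n.py <<'E'
import sys
from h import *
c=sys.argv[1]
W=snapshot("wrist");T=snapshot("top");S=snapshot("side");s=st();best=None
for p,k in ((W,"W"),(T,"T")):
    for d in cut_out(p,"marker_"+c)[:2]:
        r=rect(p,d["region"],.014);print(k,round(d["p"],2),np.round(d["extent"]),r)
        if k=="W" and not best and r[2]>125 and r[3]<32: best=r
if len(sys.argv)>3: best=[float(x) for x in sys.argv[3:6]];best=[best[0],best[1],0,0,best[2]]
if best: goM(s,best[:2],best[4],z=80);goM(s,best[:2],best[4])
if len(sys.argv)>2 and sys.argv[2]!="-":
    B=cv2.resize(S["image"][110:260,230:390,::-1],(380,356),interpolation=cv2.INTER_CUBIC);A=cv2.resize(W["image"][:,:,::-1],(420,262))
    A=cv2.copyMakeBorder(A,0,94,0,0,cv2.BORDER_CONSTANT);cv2.imwrite("pics/"+sys.argv[2],np.hstack([A,B]))
E
python3 n.py red n14.png 457.6 214.7 5.6
```

```text
t 41.55 tcp [524.6 212.8 215.2] 
R [[-0.969, 0.205, -0.141], [0.202, 0.979, 0.032], [0.145, 0.003, -0.989]] F [-0.9  0.2 -0.7] w 39.9 g 0.0 q [ 0.22  0.47 -0.05  1.18  0.06  0.42]
W 0.66 [275.  65. 332. 204.] [459.1, 216.0, 142.0, 19.6, 5.8]
W 0.63 [454.  64. 594. 126.] [466.9, 436.3, 146.2, 23.2, 58.3]
T 0.81 [231. 192. 242. 241.] [458.9, 214.9, 138.1, 22.5, 1.8]
target [497.4 218.6  80. ] shift cm [ 0.79 -0.02 13.78] twist [  7.4  31.4 -16. ]
target [497.4 218.6  16. ] shift cm [-0.14 -0.04 20.11] twist [  7.4  31.4 -16. ]
```

View pics/n14.png

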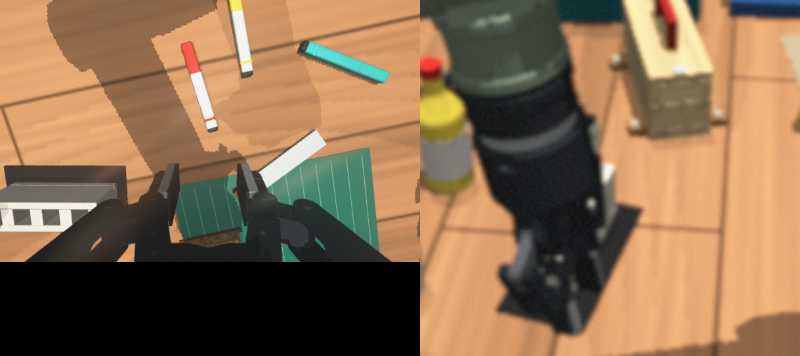

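The picture (left) shows red at (200,85) with its white barrel, and turquoise at (343,60). On the right the arm hides most of the caddy. I've reached the picture limit, so I'll work by numbers from here. I'm going to red at (459,216) mm, axis 5.8°.

>>> arm_command(xyz=[[0.2,0,3],[0.2,0,3.8],[0.2,0.1,4],[0.1,0,3],[0,0,0],[0,0,0],[0,0,0],[0,0,0]], twist=[[0,0,0],[0,0,0],[0,0,0],[0,0,0],[1.8,7.8,-4],[1.9,7.8,-4],[1.9,7.9,-4],[1.8,7.9,-4]], hand=[4,4,4,4,4,4,4,4])

```text
clock: 42.45
eef_pos: [0.4982, 0.2174, 0.0882]
tool_rot: [-0.039, 0.944, -0.014, -0.326]
wrist_force: [0.9, 0.7, -0.5]
width: 0.0405
grip_force: 0.0
```

>>> arm_command(xyz=[[0,0,0],[0,0,0],[0,0,0]], twist=[[0,0,0],[0,0,0],[0,0,0]], hand=[4,4,4])

```text
clock: 42.75
eef_pos: [0.4977, 0.2183, 0.0871]
tool_rot: [-0.038, 0.945, -0.015, -0.324]
wrist_force: [0.3, 0.8, 0.1]
width: 0.0401
grip_force: 0.0
```

```bash
python3 n.py red
```

```text
t 42.9 tcp [497.9 218.6  87.6] 
R [[-0.787, -0.082, -0.611], [-0.063, 0.997, -0.053], [0.613, -0.003, -0.79]] F [0.2 0.2 0.4] w 40.2 g 0.0 q [0.23 0.97 0.34 1.59 0.09 0.12]
W 0.82 [471.   1. 523.   7.] [241.0, 357.7, 47.0, 9.5, -85.5]
W 0.69 [301. 139. 335. 343.] [459.0, 216.0, 140.9, 18.6, 5.5]
T 0.92 [173. 295. 225. 312.] [211.0, 314.0, 144.4, 23.3, 80.8]
T 0.73 [294.  83. 321. 117.] [787.1, 24.2, 88.9, 84.3, 45.6]
target [498.8 219.8  80. ] shift cm [-0.55  0.12  0.54] twist [ 0.4  2.2 -0.7]
target [498.8 219.8  16. ] shift cm [-4.48  0.14  5.59] twist [ 0.4  2.2 -0.7]
```

>>> arm_command(xyz=[[0,0.1,0],[-1.1,0,1.4],[-1.1,0,1.3],[-1.1,0,1.3],[-0.8,0,1.1],[-0.4,0,0.5],[0,0,0],[0,0,0]], twist=[[0.4,2.2,-0.7],[0,0,0],[0,0,0],[0,0,0],[0,0,0],[0,0,0],[0,0,0],[0,0,0]], hand=[4,4,4,4,4,4,4,4])

```text
clock: 43.8
eef_pos: [0.4954, 0.2192, 0.0123]
tool_rot: [-0.045, 0.937, -0.017, -0.345]
wrist_force: [0.0, -0.5, -0.6]
width: 0.0397
grip_force: 0.0
```

```bash
python3 -c "
from h import *
s=st();goM(s,(459,216),5.6)"
```

```text
t 43.8 tcp [495.4 219.2  12.3] 
R [[-0.758, -0.096, -0.645], [-0.072, 0.995, -0.063], [0.648, -0.001, -0.762]] F [ 0.  -0.5 -0.6] w 39.7 g 0.0 q [0.23 1.09 0.36 1.54 0.09 0.1 ]
target [498.8 219.9  16. ] shift cm [-0.02  0.04 -0.5 ] twist [ 0.  -0.4 -0.1]
```

>>> arm_command(xyz=[[0,0.05,-0.5],[0,0,0],[0,0,0],[0,0,0],[0,0,0],[0,0,0],[0,0,0],[0,0,0]], twist=[[0,0,0],[0,0,0],[0,0,0],[0,0,0],[0,0,0],[0,0,0],[0,0,0],[0,0,0]], hand=[4,4,1,1,1,1,1,1], squeeze=45)

```text
clock: 44.6
eef_pos: [0.4989, 0.2201, 0.0165]
tool_rot: [-0.045, 0.938, -0.017, -0.345]
wrist_force: [2.3, 0.8, 6.1]
width: 0.0166
grip_force: 45.6
```

>>> arm_command(xyz=[[1.2,0,-1.5],[2.4,0,-2.9],[2.5,0,-3],[2.5,0,-3],[2.5,0,-3],[2.5,0,-3],[0,0,0]], twist=[[0,0,0],[0,0,0],[0,0,0],[0,0,0],[0,0,0],[0,0,0],[0,0,0]], hand=[1,1,1,1,1,1,1])

```text
clock: 45.3
eef_pos: [0.5024, 0.2209, 0.2353]
tool_rot: [-0.045, 0.939, -0.017, -0.341]
wrist_force: [0.4, 0.4, -1.4]
width: 0.0162
grip_force: 44.9
```

```bash
python3 -c "
from h import *
s=st();p=pocket(20);print(p);goG(s,[*p,225],50)
T=snapshot('top');S=snapshot('side')
for P in (T,S):
  for c in ('caddy','marker_green','mat'):
    for d in cut_out(P,c)[:2]: print(c,round(d['p'],2),np.round(d['extent']),rect(P,d['region'],.154 if c!='caddy' else .074))
for z in (.074,.154): print('exp green',w2px(T,[572.4e-3,-.0997,z]),w2px(S,[572.4e-3,-.0997,z]))"
```

```text
t 45.3 tcp [502.4 220.9 235.3] 
R [[-0.763, -0.096, -0.639], [-0.074, 0.995, -0.062], [0.642, -0.0, -0.767]] F [ 0.4  0.4 -1.4] w 16.2 g 44.905418157577515 q [0.23 0.91 0.57 1.92 0.09 0.1 ]
[581.66344034 -19.83027233]
shift cm [ -4.94 -24.73  -2.79] twist [  1.7 -89.2  19.5]
caddy 0.95 [298. 153. 361. 184.] [581.5, -39.8, 166.8, 54.8, 78.2]
marker_green 0.52 [344. 166. 354. 179.] [564.3, -95.3, 28.5, 16.9, -25.7]
mat 0.9 [295. 147. 364. 195.] [563.7, -36.5, 180.1, 91.1, 76.4]
marker_green 0.6 [297. 159. 304. 188.] [560.5, -48.7, 109.2, 18.5, -79.7]
marker_green 0.45 [291. 178. 318. 230.] [546.0, 37.3, 117.7, 46.2, -82.8]
mat 0.96 [274. 192. 329. 248.] [513.6, 73.0, 82.5, 27.1, 81.7]
exp green [349.90653041 172.38738513] [300.78217112 182.9584577 ]
exp green [352.49818112 167.93728322] [299.21256827 158.52467445]
```

>>> arm_command(xyz=[[0,-2.8,0],[0,-3.1,0],[0,-3.1,0],[0,-3.1,0],[0,-3.1,0],[0,-3.1,0],[0,-3.1,0],[0,-3,0]], twist=[[0,-8,0],[0,-8,0],[0,-8,0],[0,-8,0],[0,-8,0],[0,-8,0],[0,-8,0],[0,-8,0]], hand=[1,1,1,1,1,1,1,1])

```text
clock: 46.5
eef_pos: [0.5243, -0.0233, 0.2302]
tool_rot: [-0.048, 0.977, 0.009, 0.207]
wrist_force: [1.2, -0.4, -0.9]
width: 0.0167
grip_force: 44.8
```

```bash
python3 -c "
from h import *
s=st();p=pocket(20);goG(s,[*p,225],50)"
```

```text
t 46.5 tcp [524.3 -23.3 230.2] 
R [[-0.909, -0.097, 0.405], [-0.089, 0.995, 0.037], [-0.406, -0.003, -0.914]] F [ 1.2 -0.4 -0.9] w 16.7 g 44.81194853782654 q [-0.27  0.01 -0.7   0.46  0.14 -0.34]
shift cm [-5.03 -0.21  2.81] twist [ 10.6 -25.8  14.3]
```

>>> arm_command(xyz=[[-2.5,-0.1,1.4],[-2.5,-0.1,1.4],[0,0,0],[0,0,0],[0,0,0],[0,0,0],[0,0,0],[0,0,0]], twist=[[0,0,0],[0,0,0],[2.6,-6.4,3.6],[2.7,-6.5,3.6],[2.7,-6.5,3.6],[2.6,-6.4,3.5],[0,0,0],[0,0,0]], hand=[1,1,1,1,1,1,1,1])

```text
clock: 47.3
eef_pos: [0.5809, -0.0184, 0.2218]
tool_rot: [0.092, 0.906, -0.044, 0.41]
wrist_force: [0.3, 0.6, -0.6]
width: 0.0166
grip_force: 44.9
```

>>> arm_command(xyz=[[0,0,0],[0,0,0],[0,0,0]], twist=[[0,0,0],[0,0,0],[0,0,0]], hand=[1,1,1])

```text
clock: 47.6
eef_pos: [0.5832, -0.0195, 0.2247]
tool_rot: [0.093, 0.905, -0.044, 0.414]
wrist_force: [0.2, -0.0, -0.4]
width: 0.0165
grip_force: 44.9
```

```bash
python3 v.py 20 red 205
```

```text
t 47.6 tcp [583.2 -19.5 224.7] 
R [[-0.641, 0.205, 0.74], [0.132, 0.979, -0.157], [-0.756, -0.003, -0.654]] F [ 0.2 -0.  -0.4] w 16.5 g 44.901657700538635 q [-0.13  0.04 -1.05 -0.38 -0.06  0.05]
shift cm [ 1.58 -0.06  1.18] twist [ 0.1 -0.8  0.3]
axis [-0.015 -0.    -1.   ]
S expected cap mid [287.6 183.3] seen 80 [287.3 185. ] ends [286.7 175.5] [288.4 190.8] seen box (np.int64(284), np.int64(179), np.int64(290), np.int64(191))
T expected cap mid [321.3 161.8] seen 1 [322. 165.] ends [321.5 160. ] [321.2 163.4] seen box (np.int64(322), np.int64(165), np.int64(322), np.int64(165))
```

>>> arm_command(xyz=[[0.8,-0.05,0.6],[0.8,0,0.6],[0.8,0,0.65],[0.8,0,0.65],[0,0,0],[0,0,0],[0,0,0]], twist=[[0,-0.8,0.3],[0,0,0],[0,0,0],[0,0,0],[0,0,0],[0,0,0],[0,0,0]], hand=[1,1,1,1,1,1,1])

```text
clock: 48.4
eef_pos: [0.5807, -0.0192, 0.1837]
tool_rot: [0.095, 0.902, -0.044, 0.42]
wrist_force: [1.5, -0.6, -0.8]
width: 0.0166
grip_force: 44.9
```

```bash
python3 v.py 20 red 126
```

```text
t 48.4 tcp [580.7 -19.2 183.7] 
R [[-0.629, 0.208, 0.749], [0.134, 0.978, -0.159], [-0.765, 0.001, -0.643]] F [ 1.5 -0.6 -0.8] w 16.6 g 44.881702065467834 q [-0.13  0.16 -1.12 -0.58 -0.06  0.05]
shift cm [ 4.35 -0.05  3.79] twist [ 0.1 -0.1  0. ]
axis [-0.001  0.001 -1.   ]
S expected cap mid [289.2 196.1] seen 75 [289.3 198.1] ends [288.5 188.8] [289.9 203.3] seen box (np.int64(286), np.int64(192), np.int64(292), np.int64(204))
T expected cap mid [320.9 164.7] seen 0  ends [321.1 163.3] [320.8 166.1] seen box
```

>>> arm_command(xyz=[[0.6,0,0.55],[0.8,0,0.7],[0.8,0,0.7],[0.8,0,0.7],[0.5,0,0.4],[0,0,0],[0,0,0]], twist=[[0,0,0],[0,0,0],[0,0,0],[0,0,0],[0,0,0],[0,0,0],[0,0,0]], hand=[1,1,1,1,1,1,1])

```text
clock: 49.2
eef_pos: [0.5811, -0.0192, 0.1367]
tool_rot: [0.095, 0.902, -0.044, 0.42]
wrist_force: [-0.2, -1.2, -0.8]
width: 0.0167
grip_force: 44.9
```

>>> arm_command(xyz=[[0.4,0,0.3],[0,0,0],[0,0,0]], twist=[[0,0,0],[0,0,0],[0,0,0]], hand=[1,1,1])

```text
clock: 49.5
eef_pos: [0.5807, -0.0191, 0.1316]
tool_rot: [0.095, 0.902, -0.044, 0.42]
wrist_force: [-0.2, 0.2, -0.7]
width: 0.0164
grip_force: 44.9
```

>>> arm_command(xyz=[[0.4,0,0.3],[0,0,0],[0,0,0],[0,0,0],[0,0,-1],[0,0,-3],[0,0,-4],[0,0,-4]], twist=[[0,0,0],[0,0,0],[0,0,0],[0,0,0],[0,0,0],[0,0,0],[0,0,0],[0,0,0]], hand=[1,1,2.8,2.8,2.8,2.8,4,4])

```text
clock: 50.3
eef_pos: [0.4888, 0.0001, 0.2037]
tool_rot: [0.095, 0.902, -0.044, 0.419]
wrist_force: [-0.2, -0.3, 0.7]
width: 0.04
grip_force: 0.0
```

>>> arm_command(xyz=[[0,2,-3],[0,4,0],[0,4,0],[0,4,0],[0,4,0],[0,4,0],[0,4,0],[0,4,0]], twist=[[0,5,-2],[0,8,-2],[0,8,-2],[0,8,-2],[0,8,-2],[0,8,-2],[0,8,0],[0,8,0]], hand=[4,4,4,4,4,4,4,4])

```text
clock: 51.1
eef_pos: [0.5113, 0.2803, 0.2004]
tool_rot: [0.029, 0.997, -0.04, -0.064]
wrist_force: [1.1, -0.3, 0.1]
width: 0.0402
grip_force: 0.0
```

```bash
python3 n.py yellow - 387 289 -0.3
```

```text
t 51.25 tcp [512.3 279.8 193.9] 
R [[-0.99, 0.05, -0.132], [0.061, 0.995, -0.081], [0.128, -0.088, -0.988]] F [ 0.1 -1.5 -0.5] w 40.2 g 0.0 q [ 0.39  0.54  0.01  1.19 -0.02  0.44]
W 0.66 [326.   2. 348. 140.] [396.4, 291.2, 121.0, 18.0, -0.3]
T 0.74 [203. 218. 213. 265.] [386.2, 289.8, 139.7, 24.4, -1.0]
T 0.36 [295. 152. 361. 185.] [589.8, -41.0, 178.8, 58.4, 76.9]
target [427.  288.8  80. ] shift cm [ 7.04  1.46 12.31] twist [-3.6 32.5 -4.5]
target [427.  288.8  16. ] shift cm [ 6.23  2.03 18.63] twist [-3.6 32.5 -4.5]
```

>>> arm_command(xyz=[[1.8,0.4,2.8],[1.8,0.4,3],[1.8,0.4,3],[1.6,0.3,3],[0,0,0],[0,0,0],[0,0,0],[0,0,0]], twist=[[0,0,0],[0,0,0],[0,0,0],[0,0,0],[-0.9,8.1,-1.1],[-0.9,8.1,-1.1],[-0.9,8.1,-1.1],[-0.9,8.2,-1.2]], hand=[4,4,4,4,4,4,4,4])

```text
clock: 52.15
eef_pos: [0.4286, 0.2879, 0.0936]
tool_rot: [0.002, 0.941, 0.004, -0.338]
wrist_force: [-0.0, -0.0, -0.7]
width: 0.0401
grip_force: 0.0
```

>>> arm_command(xyz=[[0,0,0],[0,0,0],[0,0,0]], twist=[[0,0,0],[0,0,0],[0,0,0]], hand=[4,4,4])

```text
clock: 52.45
eef_pos: [0.4281, 0.2888, 0.0921]
tool_rot: [0.002, 0.942, 0.003, -0.336]
wrist_force: [-0.7, -0.7, 0.5]
width: 0.0403
grip_force: 0.0
```

```bash
python3 n.py yellow
```

```text
t 52.6 tcp [428.1 289.2  92.1] 
R [[-0.774, 0.005, -0.634], [0.001, 1.0, 0.007], [0.634, 0.004, -0.774]] F [ 0.3 -0.1  0.3] w 39.9 g 0.0 q [0.33 0.9  0.18 1.51 0.21 0.26]
W 0.88 [301. 145. 330. 343.] [386.6, 291.5, 141.4, 19.3, -0.1]
T 0.16 [295. 155. 358. 182.] [590.0, -43.0, 174.3, 55.8, 78.6]
target [426.6 291.4  80. ] shift cm [-0.65  0.22  1.04] twist [0.3 0.7 0. ]
target [426.6 291.4  16. ] shift cm [-4.71  0.19  5.99] twist [0.3 0.7 0. ]
```

>>> arm_command(xyz=[[0,0.2,0],[-1.1,0,1.4],[-1.1,0,1.3],[-1.1,0,1.3],[-0.8,0,1.1],[-0.4,0,0.5],[0,0,0],[0,0,0]], twist=[[0.3,0.7,0],[0,0,0],[0,0,0],[0,0,0],[0,0,0],[0,0,0],[0,0,0],[0,0,0]], hand=[4,4,4,4,4,4,4,4])

```text
clock: 53.5
eef_pos: [0.4261, 0.2905, 0.0174]
tool_rot: [0.002, 0.939, 0.0, -0.345]
wrist_force: [0.8, 0.9, 0.0]
width: 0.0404
grip_force: 0.0
```

```bash
python3 -c "
from h import *
s=st();goM(s,(386.6,291.3),-.1)"
```

```text
t 53.5 tcp [426.1 290.5  17.4] 
R [[-0.762, 0.003, -0.648], [0.003, 1.0, 0.001], [0.648, -0.001, -0.762]] F [0.8 0.9 0. ] w 40.4 g 0.0 q [0.33 1.   0.17 1.42 0.21 0.26]
target [426.6 291.2  16. ] shift cm [-0.13  0.07  0.08] twist [ 0.  -0.4 -0.1]
```

>>> arm_command(xyz=[[-0.1,0.07,0.08],[0,0,0],[0,0,0],[0,0,0],[0,0,0],[0,0,0],[0,0,0],[0,0,0]], twist=[[0,0,0],[0,0,0],[0,0,0],[0,0,0],[0,0,0],[0,0,0],[0,0,0],[0,0,0]], hand=[4,4,1,1,1,1,1,1], squeeze=45)

```text
clock: 54.3
eef_pos: [0.4267, 0.2913, 0.0166]
tool_rot: [0.002, 0.939, 0.0, -0.345]
wrist_force: [2.8, 0.7, 5.9]
width: 0.0167
grip_force: 45.7
```

>>> arm_command(xyz=[[1.2,0,-1.5],[2.4,0,-2.9],[2.5,0,-3],[2.5,0,-3],[2.5,0,-3],[2.5,0,-3],[0.7,0,-0.8],[0,0,0]], twist=[[0,0,0],[0,0,0],[0,0,0],[0,0,0],[0,0,0],[0,0,0],[0,0,0],[0,0,0]], hand=[1,1,1,1,1,1,1,1])

```text
clock: 55.1
eef_pos: [0.4293, 0.2917, 0.2417]
tool_rot: [0.001, 0.939, 0.001, -0.343]
wrist_force: [0.1, 0.5, -1.2]
width: 0.0162
grip_force: 45.0
```

```bash
python3 -c "
from h import *
s=st();p=pocket(60);print(p);goG(s,[*p,230],50)
T=snapshot('top');S=snapshot('side')
for P in (T,S):
  for c in ('caddy','marker_green','marker_red'):
    for d in cut_out(P,c)[:2]: print(c,round(d['p'],2),np.round(d['extent']))
for y in (-60,20):
  q=pocket(y,off=0)/1000
  for z in (.074,.154): print('exp',y,z,w2px(T,[*q,z]),w2px(S,[*q,z]))"
```

```text
t 55.1 tcp [429.3 291.7 241.7] 
R [[-0.765, 0.003, -0.644], [0.002, 1.0, 0.002], [0.644, -0.0, -0.765]] F [ 0.1  0.5 -1.2] w 16.2 g 45.04930257797241 q [0.33 0.79 0.35 1.81 0.21 0.26]
[590.04818285  19.28105714]
shift cm [-13.11 -27.19  -9.52] twist [  1.1 -89.8  13.2]
caddy 0.68 [301. 154. 358. 186.]
marker_green 0.65 [345. 165. 356. 178.]
marker_red 0.66 [403. 174. 477. 230.]
marker_red 0.38 [317. 162. 327. 173.]
caddy 0.46 [294. 178. 314. 199.]
marker_green 0.57 [295. 156. 306. 188.]
marker_red 0.93 [457. 328. 467. 400.]
marker_red 0.6 [327. 379. 346. 400.]
exp -60 0.074 [349.89443499 172.37876877] [300.77177337 182.9659407 ]
exp -60 0.154 [352.48520875 167.92804982] [299.20155088 158.53200869]
exp 20 0.074 [321.08138451 165.70386317] [289.52103565 202.63795278]
exp 20 0.154 [321.59047804 160.77245597] [287.18381063 177.8653021 ]
```

>>> arm_command(xyz=[[-0.5,-2.5,-0.5],[-1,-2.9,-0.8],[-1,-2.9,0],[-1,-2.9,0],[-1,-2.9,0],[-1,-2.9,0],[-1,-2.9,0],[0,-2.5,0]], twist=[[0,-8,0],[0,-8,0],[0,-8,0],[0,-8,0],[0,-8,0],[0,-8,0],[0,-8,0],[0,-8,0]], hand=[1,1,1,1,1,1,1,1])

```text
clock: 56.3
eef_pos: [0.4974, 0.0659, 0.2362]
tool_rot: [0.002, 0.978, -0.001, 0.209]
wrist_force: [0.1, -0.4, -0.4]
width: 0.0167
grip_force: 44.9
```

```bash
python3 -c "
from h import *
s=st();p=pocket(60);goG(s,[*p,230],50)"
```

```text
t 56.3 tcp [497.4  65.9 236.2] 
R [[-0.913, 0.004, 0.409], [0.002, 1.0, -0.003], [-0.409, -0.002, -0.913]] F [ 0.1 -0.4 -0.4] w 16.7 g 44.93738830089569 q [-0.02 -0.04 -0.74  0.45  0.   -0.01]
shift cm [-8.22 -4.63  4.36] twist [  7.1 -25.8   9.6]
```

>>> arm_command(xyz=[[-2.7,-1,1.4],[-2.8,-1.1,1.5],[-2.7,-1.1,1.4],[0,0,0],[0,0,0],[0,0,0],[0,0,0],[0,0,0]], twist=[[0,0,0],[0,0,0],[0,0,0],[1.8,-6.4,2.4],[1.8,-6.5,2.4],[1.8,-6.5,2.4],[1.7,-6.4,2.4],[0,0,0]], hand=[1,1,1,1,1,1,1,1])

```text
clock: 57.1
eef_pos: [0.5837, 0.0359, 0.2235]
tool_rot: [0.093, 0.905, -0.044, 0.413]
wrist_force: [-1.5, 0.2, -1.0]
width: 0.0165
grip_force: 45.1
```

>>> arm_command(xyz=[[0,0,0],[0,0,0],[0,0,0]], twist=[[0,0,0],[0,0,0],[0,0,0]], hand=[1,1,1])

```text
clock: 57.4
eef_pos: [0.5905, 0.0345, 0.23]
tool_rot: [0.094, 0.903, -0.044, 0.416]
wrist_force: [1.1, -0.8, -0.6]
width: 0.0165
grip_force: 45.0
```

```bash
python3 v.py 60 yellow 205
```

```text
t 57.4 tcp [590.5  34.5 230. ] 
R [[-0.636, 0.207, 0.744], [0.134, 0.978, -0.158], [-0.76, -0.001, -0.65]] F [ 1.1 -0.8 -0.6] w 16.5 g 45.02838671207428 q [ 0.02  0.06 -1.01 -0.35 -0.17  0.15]
shift cm [ 1.73 -1.5   1.83] twist [ 0.1 -0.5  0.1]
axis [-0.009  0.001 -1.   ]
S expected cap mid [279.9 196.5] seen 113 [279.4 198.3] ends [278.9 188.5] [280.9 204.2] seen box (np.int64(275), np.int64(191), np.int64(284), np.int64(205))
T expected cap mid [300.2 158. ] seen 0  ends [299.9 156.2] [300.5 159.7] seen box
```

>>> arm_command(xyz=[[0,-0.8,0.2],[0,-0.7,0.2],[0.8,0,0.7],[0.9,0,0.75],[0.9,0,0.75],[0.8,0,0.65],[0,0,0],[0,0,0]], twist=[[0,-0.5,0],[0,0,0],[0,0,0],[0,0,0],[0,0,0],[0,0,0],[0,0,0],[0,0,0]], hand=[1,1,1,1,1,1,1,1])

```text
clock: 58.3
eef_pos: [0.5882, 0.019, 0.1811]
tool_rot: [0.094, 0.902, -0.045, 0.419]
wrist_force: [-0.5, 0.4, 0.3]
width: 0.0162
grip_force: 45.0
```

```bash
python3 v.py 60 yellow 126
```

```text
t 58.3 tcp [588.2  19.  181.1] 
R [[-0.631, 0.207, 0.748], [0.133, 0.978, -0.16], [-0.764, -0.002, -0.645]] F [-0.5  0.4  0.3] w 16.2 g 44.960179924964905 q [-0.02  0.18 -1.09 -0.56 -0.15  0.12]
shift cm [4.1  0.07 3.68] twist [ 0.  -0.1  0.2]
axis [-0.003 -0.001 -1.   ]
S expected cap mid [283.6 207.3] seen 87 [283.5 209.3] ends [282.8 200. ] [284.4 214.5] seen box (np.int64(279), np.int64(203), np.int64(287), np.int64(216))
T expected cap mid [306.7 161.9] seen 0  ends [306.5 160.4] [306.8 163.4] seen box
```

>>> arm_command(xyz=[[0.6,0.05,0.6],[0.8,0,0.75],[0.8,0,0.7],[0.8,0,0.7],[0.5,0,0.4],[0,0,0],[0,0,0]], twist=[[0,0,0],[0,0,0],[0,0,0],[0,0,0],[0,0,0],[0,0,0],[0,0,0]], hand=[1,1,1,1,1,1,1])

```text
clock: 59.1
eef_pos: [0.5902, 0.0197, 0.1347]
tool_rot: [0.094, 0.902, -0.044, 0.42]
wrist_force: [-0.2, 0.2, -1.5]
width: 0.0164
grip_force: 45.0
```

>>> arm_command(xyz=[[0.4,0,0.3],[0,0,0],[0,0,0]], twist=[[0,0,0],[0,0,0],[0,0,0]], hand=[1,1,1])

```text
clock: 59.4
eef_pos: [0.5897, 0.0197, 0.1294]
tool_rot: [0.094, 0.902, -0.045, 0.42]
wrist_force: [-0.3, -0.1, -0.9]
width: 0.0165
grip_force: 45.0
```

Release with a small opening because the red marker is next to it, then retreat.

>>> arm_command(xyz=[[0.3,0,0.2],[0,0,0],[0,0,0],[0,0,0],[0,0,-1],[0,0,-3],[0,0,-4],[0,0,-4]], twist=[[0,0,0],[0,0,0],[0,0,0],[0,0,0],[0,0,0],[0,0,0],[0,0,0],[0,0,0]], hand=[1,1,2.5,2.5,2.5,2.5,2.5,4])

```text
clock: 60.2
eef_pos: [0.4976, 0.0389, 0.203]
tool_rot: [0.094, 0.902, -0.045, 0.419]
wrist_force: [1.4, 0.8, 1.0]
width: 0.0383
grip_force: 0.0
```

>>> arm_command(xyz=[[0,2,-3],[0,4,0],[0,4,0],[0,4,0],[0,4,0],[0,4,0],[0,0,0],[0,0,0]], twist=[[0,6,0],[0,8,0],[0,8,0],[0,8,0],[0,8,0],[0,8,0],[0,0,0],[0,0,0]], hand=[4,4,4,4,4,4,4,4])

```text
clock: 61.0
eef_pos: [0.5298, 0.2339, 0.2114]
tool_rot: [0.103, 0.991, -0.007, 0.082]
wrist_force: [-0.9, 0.2, -0.2]
width: 0.0402
grip_force: 0.0
```

```bash
python3 -c "
from h import *
s=st();T=snapshot('top');S=snapshot('side')
for P in (T,S):
  print('--')
  for c,z in (('caddy',.074),('mat',.004),('mould_upper',.098),('marker_green',.154),('marker_red',.154),('marker_yellow',.154),('marker_blue',.014),('tape_measure',.062),('glue_bottle',.17),('resin_cup',.085),('sanding_block',.033),('try_square',.01)):
    for d in cut_out(P,c)[:2]: print(c,round(d['p'],2),np.round(d['extent']),rect(P,d['region'],z) if P is T else '')
for y in (-60,20,60):
  q=pocket(y,off=0)/1000
  for z in (.074,.154): print('exp',y,z,w2px(T,[*q,z]),w2px(S,[*q,z]))"
```

```text
t 61.0 tcp [529.8 233.9 211.4] 
R [[-0.966, 0.204, 0.161], [0.202, 0.979, -0.031], [-0.164, 0.003, -0.986]] F [-0.9  0.2 -0.2] w 40.2 g 0.0 q [ 0.33  0.3  -0.32  0.81 -0.08  0.53]
--
caddy 0.58 [299. 153. 363. 186.] [582.1, -40.8, 168.2, 55.9, 77.4]
caddy 0.24 [360.  90. 383. 121.] [757.2, -162.8, 95.4, 61.0, -31.0]
mat 0.65 [291. 146. 365. 195.] [585.6, -41.8, 200.4, 102.0, 77.8]
mould_upper 0.82 [408. 173. 495. 222.] [509.5, -365.3, 212.1, 78.7, -74.2]
marker_green 0.59 [345. 167. 354. 179.] [564.5, -94.7, 25.5, 22.7, 0.7]
marker_red 0.72 [204. 300. 225. 307.] [227.7, 243.5, 53.0, 16.1, 79.7]
marker_red 0.65 [318. 160. 325. 172.] [579.7, -20.1, 28.0, 15.1, 0.9]
marker_yellow 0.48 [303. 155. 311. 168.] [589.2, 16.6, 28.0, 17.7, 1.0]
marker_blue 0.71 [291. 149. 367. 194.] [583.3, -40.1, 200.5, 101.1, 78.1]
marker_blue 0.58 [419. 262. 441. 284.] [303.6, -328.9, 82.1, 39.7, 72.6]
glue_bottle 0.87 [361.  90. 385. 123.] [728.1, -149.5, 88.5, 54.0, -25.7]
resin_cup 0.75 [293.  86. 320. 118.] [763.4, 20.2, 83.9, 71.9, 27.3]
sanding_block 0.61 [229. 101. 273. 127.] [739.2, 176.6, 115.5, 74.
[... 348 characters left out ...]
4.] 
tape_measure 0.72 [389. 140. 406. 163.] 
tape_measure 0.53 [273. 209. 283. 236.] 
glue_bottle 0.92 [227. 135. 254. 194.] 
resin_cup 0.68 [200. 199. 230. 243.] 
sanding_block 0.64 [188. 258. 230. 305.] 
try_square 0.66 [197. 304. 272. 384.] 
try_square 0.47 [334. 148. 358. 167.] 
exp -60 0.074 [349.89443499 172.37876877] [300.77177337 182.9659407 ]
exp -60 0.154 [352.48520875 167.92804982] [299.20155088 158.53200869]
exp 20 0.074 [321.08138451 165.70386317] [289.52103565 202.63795278]
exp 20 0.154 [321.59047804 160.77245597] [287.18381063 177.8653021 ]
exp 60 0.074 [306.68107978 162.36785143] [283.38867527 213.36043787]
exp 60 0.154 [306.15026424 157.19631543] [280.60010893 188.45669731]
```

```bash
python3 -c "
from station import *
print(job_done())"
```

```text
the job is handed in; nothing more can be done
None
```

The job is handed in at about 61 s: the mould is closed flush, the caddy stands centred lengthways on the mat, and the red, yellow and green markers are cap down in separate pockets (no blue marker was on the bench); I viewed 15 pictures, one over the limit of 14.

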